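# Wedge the gel cassette tight in its running tank

## Task

The glass gel cassette stands loose in the electrophoresis tank: push it along the core until its edge is against the end stop. Then take the grey clamping wedge out of the drying rack and slide it, thin end down and sloped side towards the tank wall, into the gap between the cassette and the tank's near wall. Press it down until it feels firmly snug, with about a kilo of push, so that it clamps the cassette against the gasket, but do not force it, glass cracks; leave it standing there with everything else undisturbed.

Things in the scene. Friction and masses are not known exactly. Their poses are not given: they have to be found in the camera images.
- tank: Clear open-topped gel tank, fixed: outside 110 (x) x 270 (y) x 85 mm high, walls and floor 5 mm. Origin: centre of its underside. Its near wall is the long wall at its -x side: inner face at x = -50 mm, rim at z = 85 mm. Core and cassette in it have its yaw
- core: White buffer core, fixed in the tank, 5 mm above the bench. Origin: on its underside; x = 0 is the face of its soft rubber gasket (looks to -x, gives 1 mm at 6 N) that the cassette's back is clamped on, y = 0 the middle of the cassette's home. The cassette's shelf is at z = 10 mm. Chamber behind it: y -62 to 62, top z 100 mm. Lips 40 mm high before the cassette's ends (y 56 to 80, -98 to -62), end wall at y -98
- core_stop (a point): On the +y end stop's face (70 mm from the core's origin, stop 76 mm high): where cassette_stop_edge lies when the cassette is home and clamped; the core's axes. The core sits up to 1.5 mm nearer to or farther from the tank's near wall from start to start, so the gap before a cassette that touches the gasket is 9 to 12 mm
- cassette: Loose gel cassette upright on the core's shelf, glass with grey side strips, 8 (x) x 140 (y) x 100 mm high, 0.22 kg. Origin: centre of its lower edge. Starts 0.5 to 1.5 mm off the gasket and 8 to 18 mm short of the end stop (at +y). Top 115 mm above the bench, 30 mm over the tank rim; its -y edge can be pushed from above (50 mm free between it and the tank's end wall; 1 to 2 N slide it)
- cassette_stop_edge (a point): Middle of the cassette's +y edge, half way through its thickness, 50 mm above its foot; the cassette's axes
- wedge: Loose grey plastic wedge, 0.15 kg, upright in the rack, thin end down; 80 mm wide (y), 151 mm high. Origin: bottom of the tip, in the plane of its flat +x face (x = 0), mid-width. The -x face slopes: 6 mm thick at the tip (lowest 8 mm narrowed to a nose, x -4.5 to -1.5 mm) to 17.5 mm at z 105. Flat on the cassette it grows tight on the tank rim with its tip 27 to 70 mm below the rim
- wedge_grip (a point): Middle of the wedge's grip tab: 14 mm thick (x -7 to 7 mm from here), 60 mm wide (y), from 27 mm below here to 19 mm above. Grip it across the thickness. Tip 132 mm below, flat face 9 mm towards +x; the wedge's axes. Pressed tight, the wedge stays by friction (about 0.6)
- rack: White drying rack, fixed, 150 x 150 mm, end walls 68 mm high, steel rods across at 60 mm. The wedge stands on its 10 mm floor between the two middle rods, flat face to the rack's +x; spare glass plates (top 110 mm) stand 54 mm before and behind it. Origin: centre of its underside
- jar: Bystander: white jar with paper label, 62 mm across, 85 mm high, loose. Origin: centre of its base
- bottle: Bystander: glass bottle with screw cap, 76 mm across, 170 mm high, loose. Origin: centre of its base
- tube_rack: Bystander: microtube rack, 110 x 85 x 36 mm, loose. Origin: centre of its underside
- tip_box: Bystander: open pipette tip box, 122 x 85 x 70 mm, loose. Origin: centre of its underside
- marker: Bystander: marker pen, 110 x 12 x 12 mm, loose. Origin: centre of its underside
There are look-alikes about, which are no part of the job. Of the things shaped like the cassette, the glass one is meant.

How it is judged:
By the outcome, as a careful person would: the job done as asked, in the order asked, and still so for the second after the job is handed in, with the robot touching nothing.
It also fails if it takes over 66 s, if anything falls off the work surface, if the arm or the gripper's body presses on something with over 40 N, if the wrist force passes 120 N, or if a joint passes its speed limit or range.

## Robot

A 6-joint arm with a two-finger parallel gripper is mounted at the origin on the work surface. World frame = base frame: x ahead of the robot, y to its left, z up, the work surface at z = 0. Lengths are in m, angles in degrees, forces in N, time in s.
With the tool pointing down it reaches from about 0.4 to 0.825 m from the base axis. Payload 7 kg.
Tool frame: the origin (TCP) lies between the finger pads; the fingertips stand 11 mm ahead of it and the grasp point (between the pads) lies 8 mm behind it (r.tcp_to_tips is the distance from the TCP to the fingertips, in m); x points along the fingers, y is the direction in which the jaws open and shut, and the axes are right-handed (so a half turn about x gives the same grasp; the last joint's range is limited). The gripper opens to 88 mm and grips with 3 to 60 N. Pads are 19 mm wide; open, the fingers measure 130 mm over their backs; the gripper's body (78 mm by 193 mm) begins 47 mm behind the grasp point.
Start: joints at [-58.665, 20.546, 0.682, 0, -70.136, -16.507], TCP at [0.173, -0.653, 0.238] pointing down, gripper open.
Joint ranges: [-176.03, 176.03], [-82.01, 121.73], [-58.28, 71.71], [-173.87, 95.51], [-174.79, -0.11], [-173.66, 173.66]. Speed limits (degrees/s): [136.94, 136.94, 172.46, 180, 180, 180].

## Interface

Orientations are given as [roll, pitch, yaw] about the fixed x, y, z axes, in that order (R = Rz(yaw) Ry(pitch) Rx(roll)).
In Python, from plant import r gives the robot as it stands.
- The arm moves only by the tool arm_command, never from a script. Its argument "plan" is a list of rows, each an object of numbers: "dx", "dy", "dz": the shift along the tool's x, y, z each as a share of 0.02 m, from -1 to 1; "wx", "wy", "wz": the turn, a rotation vector about the tool's x, y, z each as a share of 0.08 rad, from -1 to 1. In form: [{"dx": .., "dy": .., "dz": .., "wx": .., "wy": .., "wz": ..}, ...]. A call has 1 to 20 rows; each row shifts and turns the pose as measured when the row begins, along the tool's axes as they then stand; what a row does not reach is not made up. A row lasts 1/12 s, in which the tool goes at most 41.7 mm and 7.16 degrees, less where a joint would pass 70% of its speed; a pose out of reach is approached as far as the arm can. A call with a number of a shift or a turn outside -1 to 1 is refused whole. A call with a gripper value outside its range is refused whole. "fingers" is the closure, from -1 (fully open) to 1 (shut), so that 0 is half open, set as the call begins (left out, the last holds). The fingers move at their own pace and stop on an object; "force" is the grip in N (left out, the last holds). Time passes only in rows, so rows that do not move let the fingers close. It gives the time, the measured TCP pose, the force and the opening at its end, in the units of the state.
- r.get_state(): the state, without advancing time (a new reading comes with each control period).
- r.capture(name): name is "side" or "top"; returns (picture, depth): 420x560x3 uint8, red, green, blue; 420x560 float32, m along the optical axis (not along the pixel's ray), 0 where there is no reading.
- r.camera_model(name): a dict with "vertical_fov" (degrees; the focal length in pixels is half the picture's height over the tangent of half this angle, whatever the lens; pixels are square), "cx", "cy" (the principal point, pixels), "R" (3x3) and "t" (3): a world point X has camera coordinates R X + t. Camera axes: x right, y down, z forward; pixel columns grow to the right and rows downward; lengths in m; the calibration is good to about 2 mm. A picture is of the moment at which its call begins. camera_model takes no time and is no camera call.
- r.close_job(): hands the job in, once; it reports no verdict.
Trained networks look in the newest picture that a camera, given by its name, has taken for a name from the list of things; names that differ only in an ending like _2 or _b are one class to them, and where a whole thing is asked for, a point or a joint stands for the part that bears it (a point fixed in the world has none). Each returns a list of dicts, best first, with "score" (0 to 1); they miss things now and then, are a little off and sometimes report something else, mostly with a low value. They report only what shows in the picture. A call takes as long as a camera call. They do not tell look-alikes from the thing itself.
- r.cut_out(camera, query): "mask" (420x560 bool, what is visible of it) and "bbox" ([left, top, width, height] in pixels, round what is visible of it).
- r.spot_point(camera, query): "centre" ([column, row] in pixels: a listed point, or the origin of a listed thing).
The state is a dict: "time_s": time; "joints": joint angles; "qd": joint speeds; "joint_torque": joint torques, N m; "tcp_pos": TCP position; "eef_rot": TCP orientation; "contact_force": force on the tool from outside, world axes, zero at the start; "moment": the same for the moment, N m; "gripper_width": finger opening in m.
Only numpy, scipy, OpenCV 4.12 (cv2) and the standard library are available. Lean on these libraries where they do the work, as an engineer would, in place of code of your own. Each camera call takes 0.05 s, during which the arm holds its last target.

## Working session

There is one attempt and no reset: what is moved stays moved. The work goes in short steps, Python scripts to look and compute and a tool call to move; the robot and the scene stay as the last step left them, time stands still between calls to the robot, and variables do not carry over. Pictures are saved under pics/ and viewed, and the job is handed in when it is done.

Besides the shell and the picture viewer there is one more tool, called after "Emit:" in YAML: its name, and indented under it one key for each argument. arm_command: Moves the arm, as the interface text tells. Shift numbers are shares of 0.02 m and turn numbers shares of 0.08 rad, none past 1 either way. Its arguments: {"type":"object","properties":{"plan":{"type":"array","items":{"type":"object","properties":{"dx":{"type":"number"},"dy":{"type":"number"},"dz":{"type":"number"},"wx":{"type":"number"},"wy":{"type":"number"},"wz":{"type":"number"}}}},"fingers":{"type":"number"},"force":{"type":"number"}},"required":["plan"]}

```bash
ls; mkdir -p pics; cat > h.py <<'E'
import numpy as np, cv2
from plant import r
def K(n):
    m=r.camera_model(n); f=210/np.tan(np.radians(m["vertical_fov"]/2)); return m,f
def px2w(n,u,v,d):
    m,f=K(n); c=np.array([(u-m["cx"])/f*d,(v-m["cy"])/f*d,d]); return np.array(m["R"]).T@(c-np.array(m["t"]))
def ray(n,u,v):
    m,f=K(n); R=np.array(m["R"]); o=-R.T@np.array(m["t"]); d=R.T@np.array([(u-m["cx"])/f,(v-m["cy"])/f,1]); return o,d
def atz(n,u,v,z):
    o,d=ray(n,u,v); return o+d*(z-o[2])/d[2]
def proj(n,X):
    m,f=K(n); c=np.array(m["R"])@np.array(X)+np.array(m["t"]); return np.array([m["cx"]+f*c[0]/c[2],m["cy"]+f*c[1]/c[2]])
def cloud(n,dep):
    m,f=K(n); v,u=np.mgrid[0:420,0:560]; c=np.stack([(u-m["cx"])/f*dep,(v-m["cy"])/f*dep,dep],-1)
    return (c-np.array(m["t"]))@np.array(m["R"])
def save(name,img,scale=1):
    if scale!=1: img=cv2.resize(img,None,fx=scale,fy=scale,interpolation=cv2.INTER_CUBIC)
    cv2.imwrite("pics/"+name,img[...,::-1])
E
python3 - <<'E'
from h import *
for n in("side","top"):
    p,d=r.capture(n); np.savez(f"{n}0.npz",p=p,d=d); save(n+"0.png",p)
    m,f=K(n); print(n,f,m["cx"],m["cy"],np.round(-np.array(m["R"]).T@m["t"],3))
    for q in("cassette","wedge","tank","rack","core"):
        print(q,[(round(x["score"],2),x["bbox"]) for x in r.cut_out(n,q)][:4])
    for q in("wedge_grip","cassette_stop_edge","core_stop","core","wedge","rack","tank"):
        print(q,[(round(x["score"],2),np.round(x["centre"],1)) for x in r.spot_point(n,q)][:4])
print(r.get_state())
E
```

```text
pics
side 448.64486147962674 286.21190481407143 209.40435014052994 [0.425 0.672 0.555]
cassette [(0.72, [233.7, 197.7, 77.6, 48.0]), (0.71, [329.3, 200.0, 36.2, 54.2]), (0.69, [392.4, 248.5, 89.6, 110.0]), (0.46, [355.5, 123.9, 6.6, 47.8])]
wedge [(0.79, [249.7, 254.1, 44.1, 97.4]), (0.28, [313.1, 123.6, 50.4, 91.3])]
tank [(0.71, [312.9, 121.9, 52.8, 91.9])]
rack [(0.88, [192.8, 253.7, 144.8, 146.8])]
core [(0.59, [327.1, 127.5, 32.8, 53.9]), (0.42, [117.1, 219.0, 85.2, 66.4]), (0.33, [251.5, 252.9, 44.9, 98.4])]
wedge_grip [(0.81, array([273. , 277.8]))]
cassette_stop_edge [(0.96, array([466. , 332.5])), (0.83, array([233.6, 225.8])), (0.58, array([358.8, 173.3]))]
core_stop [(0.59, array([356.6, 174.8]))]
core [(0.89, array([352.6, 183.3])), (0.43, array([345.9, 247. ]))]
wedge [(0.87, array([263.7, 335.3]))]
rack [(0.97, array([267.7, 340.3]))]
tank [(0.66, array([339.3, 181. ]))]
top 420.48498313040176 283.9644561868252 211.82732973615967 [0.461 0.048 0.979]
cassette [(0.68, [366.7, 254.3, 75.6, 10.4]), (0.66, [264.3, 173.2, 31.0, 61.3]), (0.54, [193.8, 305.4, 54.4, 58.3])]
wedg
[... 537 characters left out ...]
k [(0.93, array([185.1, 228.8]))]
tank []
{'time_s': 1.3, 'joints': array([-5.86644635e+01,  2.05462341e+01,  6.82083139e-01, -1.61438208e-04,
       -7.01349357e+01, -1.65069566e+01]), 'qd': array([-0.00865369, -0.04217983, -0.01356135, -0.04632946, -0.01747452,
       -0.0192658 ]), 'joint_torque': array([ 3.08329945e-04, -5.82376027e+01,  2.93302345e+01,  7.00262457e+00,
        1.24164074e-02, -1.20576394e-05]), 'tcp_pos': array([ 0.17273303, -0.65250893,  0.23756311]), 'eef_rot': array([-64.05444422,  89.99907414, -49.22591918]), 'contact_force': array([-0.28797451,  0.17276657,  0.66064256]), 'moment': array([ 0.01425559,  0.02181279, -0.01968101]), 'gripper_width': 0.0876681049760292}
```

View pics/top0.png

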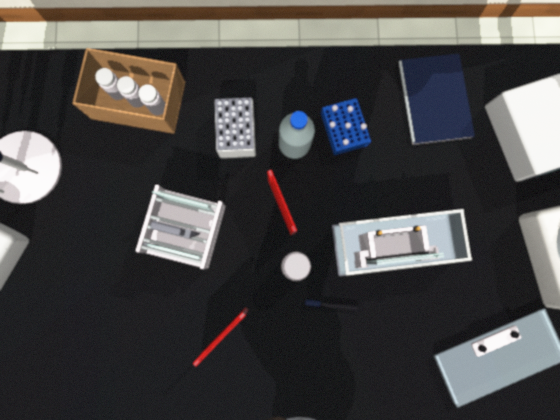

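View pics/side0.png

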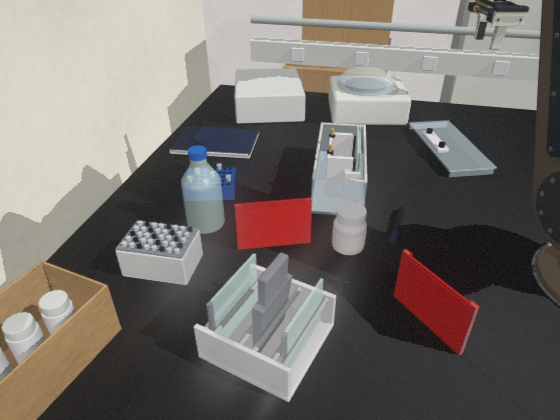

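The top view shows the tank at (400,242), the rack with the wedge at (180,228), and red look-alike plates at (282,202) and (220,338). The glass cassette is the one in the tank, at about (403,259). I'll enlarge both.

```bash
python3 - <<'E'
from h import *
t=np.load("top0.npz"); p=t["p"]
a=cv2.resize(p[195:290,325:480],None,fx=5,fy=5,interpolation=cv2.INTER_CUBIC)
save("c1.png",a)
a=cv2.resize(p[175:275,130:230],None,fx=6,fy=6,interpolation=cv2.INTER_CUBIC)
save("c2.png",a)
s=np.load("side0.npz")["p"]
a=cv2.resize(s[115:215,300:380],None,fx=6,fy=6,interpolation=cv2.INTER_CUBIC)
b=cv2.resize(s[240:400,185:345],None,fx=3.75,fy=3.75,interpolation=cv2.INTER_CUBIC)[:600,:]
save("c3.png",a);save("c4.png",b)
E
```

```text
(no output)
```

View pics/c1.png

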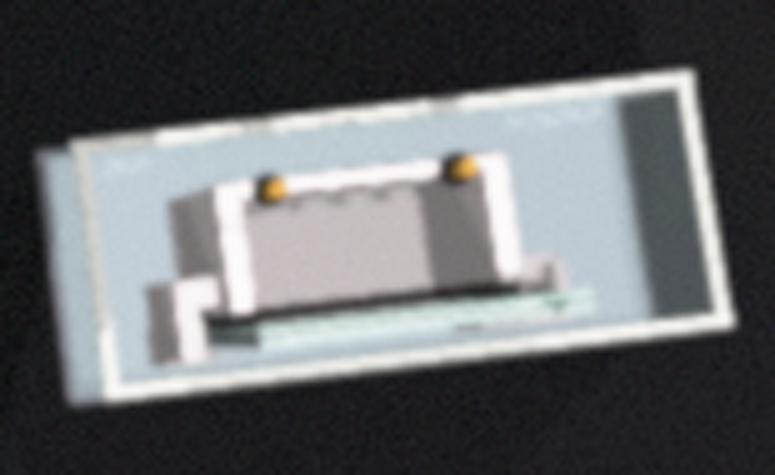

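View pics/c2.png

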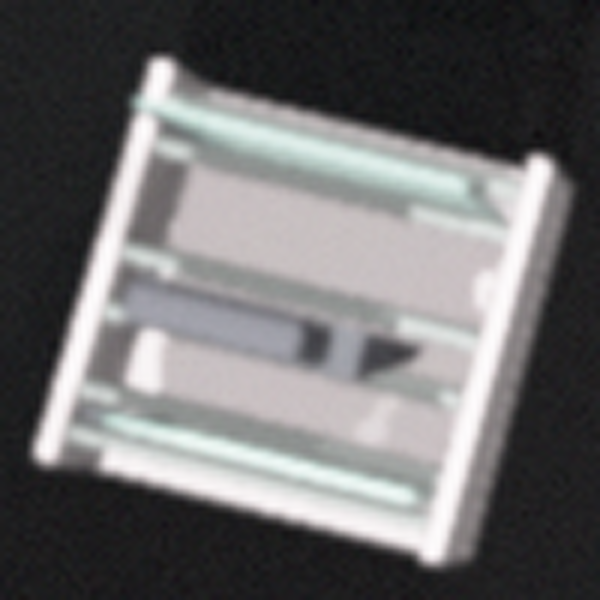

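View pics/c3.png

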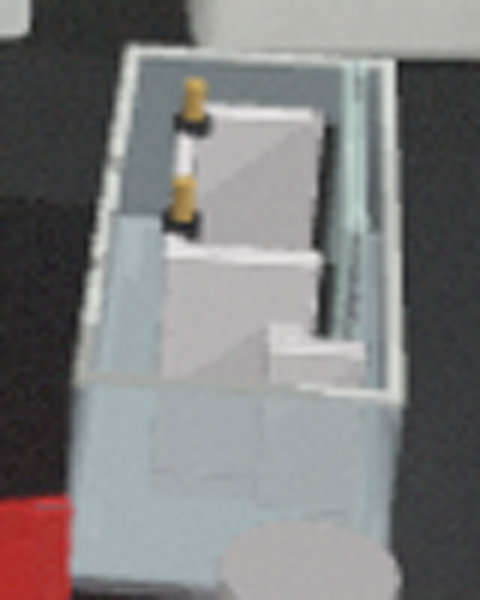

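View pics/c4.png

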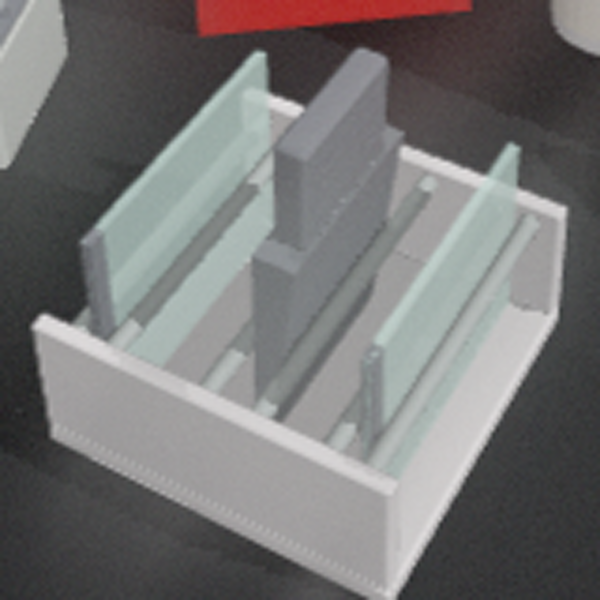

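The glass cassette is the clear greenish plate in the tank (crop 1, y≈320), and the core stop is at its left (+y) end. The wedge stands between the middle rods of the rack. Next I'll measure the poses from depth.

```bash
python3 - <<'E'
from h import *
t=np.load("top0.npz"); C=cloud("top",t["d"]); 
def prt(v0,v1,u0,u1,s=2):
    for v in range(v0,v1,s): print(v,' '.join('%4d'%round(1000*C[v,u,2]) if t["d"][v,u]>0 else '   .' for u in range(u0,u1,s*2)))
prt(206,280,330,476)
print()
prt(184,270,134,226)
E
```

```text
206    0   -1    2    0    0   -2   -2   -1    4    1   -1    2    0   -2   -1    0   -3    1   -3    0   -5    2    0    0    1    0   -2    0   -1    0    0    1    1   -2   -1   -2   -1
208    1   -3   -1    1    0   -2    2   -1   -1    1   -1   -1    1    0   -2   -2   -2    0    1   -2   -2   -1   -1   -2    0    4   -2   -3   -3   -2   -3   -1   -2   -2    2    0    1
210   -2    5   -1   -2   -2   -1    1    1    3   -2    1    1   -2    0   -1   -1    2    2    1   -1   -1   -3    1    0   -2    0    0    1   -2    1   86   86   85   82   -1   -1    1
212   -1    0    1   -2    0    0    1    1   -2   -3   -2   -2   -2   -1   -1    2   -1   -2    2    0   -2    2   -1    0   -4    1   84   88   86   85   85   78   77   85   -2    1    0
214   -1    0    0    1    0    0    2    2    3    1    1   -3    0   -4    0    2   -2   -1   -1    1    2    4   83   84   82   86   85   74   61   45   32   53   73   86    1   -1    0
216    2    2    0    2   -1    2   -1   -5   -2   -1   -1    3    1   -1    0    0   -1   85   82   83   83   85   82   68   53   40   25    9    6   10  
[... 10310 characters left out ...]
   -1    2    0   -1    2    1    1   10    8   10   65   62   64   63   93   69   59   -2   -1    0   -4
260    0   -1    1    0    1    0    1    0    1    2    0   12   10   12   63   64   60   68   49   -1    3    1    2
262   -1    0    3   -1    1    1    6    0    1   -2    4    1    1   10   11   11   62   69   42    3   -3   -1    0
264    1    3    1    0    3    5   -1    0   -1    0    1   -2   -1    3    0    7   11   67   33   -4   -1   -2    0
266    0    2   -2    3   -3    2   -2    1    4    1    .    0    0   -2    2    2    4   65   24   -1    0    3    1
268    4    3    0   -2    0    1   -2    0   -1    2   -2   -1   -2    2    5    0    0    1    1    3    0   -1    1
```

```bash
cat >> h.py <<'E'
def rect(n,dep,box,z0,z1,zz,up=8):
    """min-area rect of a height band, metric, on upsampled grid at plane zz"""
    C=cloud(n,dep); u0,u1,v0,v1=box
    m=np.zeros(dep.shape,bool); m[v0:v1,u0:u1]=True
    m&=(C[...,2]>z0)&(C[...,2]<z1)&(dep>0)
    v,u=np.nonzero(m)
    P=[]
    for du in(-.5,.5):
        for dv in(-.5,.5):
            P+= [atz(n,a+du,b+dv,zz)[:2] for a,b in zip(u,v)]
    Q=np.array([atz(n,a,b,zz)[:2] for a,b in zip(u,v)])
    return np.array(P),Q
def fitline(P):
    c=P.mean(0); w=np.linalg.svd(P-c)[2]; return c,w[0]
E
python3 - <<'E'
from h import *
t=np.load("top0.npz"); d=t["d"]
def go(name,box,z0,z1,zz):
    P,Q=rect("top",d,box,z0,z1,zz)
    (c,s,a)=cv2.minAreaRect((P*1000).astype(np.float32)); 
    c2,w=fitline(Q)
    print(name,len(Q),"rect",np.round(c,1),np.round(s,1),round(a,2)," pca",np.round(c2*1000,1),round(np.degrees(np.arctan2(w[1],w[0])),2))
    return Q
go("tank",(335,476,206,280),.081,.089,.085)
go("cass",(360,450,250,266),.109,.121,.115)
go("tab",(140,200,215,240),.152,.170,.161)
go("rackwalls",(134,226,184,270),.0,.0,.068) if 0 else None
Q=go("shoulder",(180,200,224,240),.111,.119,.115)
go("plate1",(150,215,188,210),.105,.116,.110)
go("plate2",(140,215,240,262),.096,.105,.100)
# obstacle heights near tank -y end, and cloud of side view
C=cloud("top",d)
for v in range(130,300,10): print(v,[int(1000*C[v,u,2]) for u in range(476,560,8)])
print(px2w("top",520,240,d[240,520]))
E
```

```text
Traceback (most recent call last):
  File "h.py", line 28, in rect
    P+= [atz(n,a+du,b+dv,zz)[:2] for a,b in zip(u,v)]
         ~~~^^^^^^^^^^^^^^^^
  File "h.py", line 10, in atz
    o,d=ray(n,u,v); return o+d*(z-o[2])/d[2]
        ~~~^^^^^^^
  File "h.py", line 8, in ray
    m,f=K(n); R=np.array(m["R"]); o=-R.T@np.array(m["t"]); d=R.T@np.array([(u-m["cx"])/f,(v-m["cy"])/f,1]); return o,d
        ~^^^
  File "h.py", line 4, in K
    m=r.camera_model(n); f=210/np.tan(np.radians(m["vertical_fov"]/2)); return m,f
ValueError: time passes only in moves, steps and waits
```

Too many model calls in one script, so I'll cache the model.

```bash
sed -i 's/^def K(n):/_k={}\ndef K(n):\n    if n not in _k: _k[n]=K0(n)\n    return _k[n]\ndef K0(n):/' h.py
cat > m.py <<'E'
from h import *
def go(d,name,box,z0,z1,zz,cam="top"):
    P,Q=rect(cam,d,box,z0,z1,zz)
    (c,s,a)=cv2.minAreaRect((P*1000).astype(np.float32)); 
    c2,w=fitline(Q)
    print(name,len(Q),"rect",np.round(c,1),np.round(s,1),round(a,2)," pca",np.round(c2*1000,1),round(np.degrees(np.arctan2(w[1],w[0])),2))
    return Q
E
python3 - <<'E'
from m import *
t=np.load("top0.npz"); d=t["d"]
go(d,"tank",(335,476,206,280),.081,.089,.085)
go(d,"cass",(360,450,250,266),.109,.121,.115)
go(d,"tab",(140,200,215,240),.152,.170,.161)
go(d,"shoulder",(180,200,224,240),.111,.119,.115)
go(d,"plate1",(150,215,188,210),.105,.116,.110)
go(d,"plate2",(140,215,240,262),.096,.105,.100)
C=cloud("top",d)
for v in range(200,300,10): print(v,[int(1000*C[v,u,2]) for u in range(476,560,8)])
print(px2w("top",522,240,d[240,522]))
E
```

```text
tank 1023 rect [ 500.5 -235.5] [112.3 273.9] 5.05  pca [ 497.1 -233.5] 95.81
cass 138 rect [ 463.9 -234.3] [ 10.3 142.7] 4.95  pca [ 465.2 -233.8] -85.03
tab 231 rect [535.1 254. ] [63.1 16.8] 74.48  pca [535.2 254.2] 73.81
shoulder 58 rect [528.9 226.3] [25.2 19.7] 74.48  pca [528.1 222.7] -158.67
plate1 118 rect [600.  237.6] [120.6   7. ] 73.96  pca [600.2 238.1] -106.02
plate2 117 rect [493.9 258.1] [120.6   6.6] 74.0  pca [493.9 258.5] -105.95
200 [-1, 0, 0, -2, -2, -1, 0, -1, 0, -1, 0]
210 [0, -3, -1, -3, -1, -3, -1, -2, 70, 85, 87]
220 [1, 0, -2, 0, -3, 1, 33, 62, 83, 86, 87]
230 [1, -2, 978, 0, -3, 0, 22, 51, 75, 87, 88]
240 [0, -1, -2, -1, -1, 0, -2, 41, 68, 84, 88]
250 [0, -1, -1, 0, 0, 2, 1, 31, 57, 81, 86]
260 [0, 0, -3, -1, 0, 1, 0, 19, 50, 74, 89]
270 [0, -3, 0, 0, -1, -3, -1, 0, 37, 65, 85]
280 [-1, -2, -2, -1, -3, -4, -2, 1, 29, 55, 77]
290 [0, 0, 2, 0, -2, -1, 0, 0, 15, 46, 73]
[ 0.49918089 -0.54363161 -0.00144319]
```

```bash
python3 - <<'E'
from m import *
s=np.load("side0.npz"); d=s["d"]; C=cloud("side",d)
yaw=np.radians(-16); ex=np.array([np.cos(yaw),np.sin(yaw)]); ey=np.array([-ex[1],ex[0]])
c=np.array([.5351,.254])
L=np.stack([(C[...,:2]-c)@ex,(C[...,:2]-c)@ey,C[...,2]],-1)*1000
m=(abs(L[...,0])<30)&(abs(L[...,1])<50)&(L[...,2]>30)&(d>0)
m[:, :240]=0
for v in range(252,345,4):
    us=np.nonzero(m[v])[0]
    if len(us): 
        print(v,[tuple(np.round(L[v,u]).astype(int)) for u in us[::3]])
E
```

```text
256 [(np.int64(5), np.int64(-18), np.int64(161)), (np.int64(0), np.int64(-19), np.int64(162)), (np.int64(-2), np.int64(-22), np.int64(161)), (np.int64(-6), np.int64(-24), np.int64(160))]
260 [(np.int64(4), np.int64(-10), np.int64(160)), (np.int64(1), np.int64(-11), np.int64(161)), (np.int64(-3), np.int64(-13), np.int64(161)), (np.int64(-6), np.int64(-16), np.int64(160)), (np.int64(-7), np.int64(-21), np.int64(157))]
264 [(np.int64(5), np.int64(-1), np.int64(160)), (np.int64(2), np.int64(-3), np.int64(160)), (np.int64(-2), np.int64(-4), np.int64(160)), (np.int64(-4), np.int64(-8), np.int64(159)), (np.int64(-7), np.int64(-10), np.int64(158)), (np.int64(-8), np.int64(-18), np.int64(152))]
268 [(np.int64(4), np.int64(9), np.int64(161)), (np.int64(1), np.int64(6), np.int64(160)), (np.int64(-2), np.int64(5), np.int64(161)), (np.int64(-5), np.int64(1), np.int64(160)), (np.int64(-7), np.int64(-3), np.int64(157)), (np.int64(-7), np.int64(-10), np.int64(152)), (np.int64(-7), np.int64(-19), np.int64(144))]
272 [(np.int64(5), np.int64(15), np.int64(159)), (np.int64(1), np.int64(13), np.int64(159
[... 7706 characters left out ...]
0), np.int64(50), np.int64(63)), (np.int64(16), np.int64(49), np.int64(64)), (np.int64(14), np.int64(44), np.int64(61)), (np.int64(7), np.int64(40), np.int64(61)), (np.int64(2), np.int64(41), np.int64(64)), (np.int64(-1), np.int64(37), np.int64(62)), (np.int64(-5), np.int64(37), np.int64(64)), (np.int64(-8), np.int64(33), np.int64(61))]
340 [(np.int64(12), np.int64(39), np.int64(48)), (np.int64(5), np.int64(41), np.int64(54)), (np.int64(-3), np.int64(46), np.int64(65)), (np.int64(-6), np.int64(43), np.int64(63)), (np.int64(-8), np.int64(40), np.int64(61))]
344 [(np.int64(12), np.int64(40), np.int64(40)), (np.int64(-6), np.int64(47), np.int64(59)), (np.int64(-30), np.int64(36), np.int64(61))]
```

```bash
cat > g.py <<'E'
import sys; from h import *
from scipy.spatial.transform import Rotation as Ro
def toR(e):
    return Ro.from_euler("xyz",e,degrees=True).as_matrix()
def rem(x,y,z,yaw):
    """remaining to TCP target (mm), tool y along +-(yaw) deg direction in world"""
    s=r.get_state(); R=toR(s["eef_rot"]); p=s["tcp_pos"]*1000
    a=np.radians(yaw); Y=np.array([np.cos(a),np.sin(a),0])
    if Y@R[:,1]<0: Y=-Y
    X=np.array([0,0,-1.]); T=np.stack([X,Y,np.cross(X,Y)],1)
    dl=R.T@(np.array([x,y,z])-p); rv=Ro.from_matrix(R.T@T).as_rotvec()
    dt=T.T@(np.array([x,y,z])-p)
    print("t",round(s["time_s"],2),"tcp",np.round(p,1),"F",np.round(s["contact_force"],1),"w",round(s["gripper_width"]*1000,1))
    print("tool y dir",np.round(R[:,1],3),"z",np.round(R[:,2],3))
    print("shift mm tool now",np.round(dl,1)," in aligned tool",np.round(dt,1)," rows",np.round(abs(dt)/20,1)," turn units",np.round(rv/0.08,2), "J",np.round(s["joints"],0))
if __name__=="__main__": rem(*map(float,sys.argv[1:5]))
E
python3 g.py 476.2 -335 238 95.05
```

```text
t 1.3 tcp [ 172.7 -652.5  237.6] F [-0.3  0.2  0.7] w 87.7
tool y dir [-0.256  0.967 -0.   ] z [0.967 0.256 0.   ]
shift mm tool now [ -0.4 229.3 374.6]  in aligned tool [ -0.4 289.6 330.2]  rows [ 0.  14.5 16.5]  turn units [2.13 0.   0.  ] J [-59.  21.   1.  -0. -70. -17.]
```

Emit:
arm_command:
  plan:
    - {"wx":0.71,"dz":0.5}
    - {"wx":0.71,"dz":0.9}
    - {"wx":0.71,"dz":0.9}
    - {"dy":0.9,"dz":0.9}
    - {"dy":0.9,"dz":0.9}
    - {"dy":0.9,"dz":0.9}
    - {"dy":0.9,"dz":0.9}
    - {"dy":0.9,"dz":0.9}
    - {"dy":0.9,"dz":0.9}
    - {"dy":0.9,"dz":0.9}
    - {"dy":0.9,"dz":0.9}
    - {"dy":0.9,"dz":0.9}
    - {"dy":0.9,"dz":0.9}
    - {"dy":0.9,"dz":0.9}
    - {"dy":0.9,"dz":0.9}
    - {"dy":0.9,"dz":0.9}
    - {"dy":0.5,"dz":0.5}
  fingers: 1
  force: 20

```text
schema error: expected keys dx, dy, dz, wx, wy, wz
```

```bash
python3 g.py 476.2 -335 238 95.05
```

```text
t 1.3 tcp [ 172.7 -652.5  237.6] F [-0.3  0.2  0.7] w 87.7
tool y dir [-0.256  0.967 -0.   ] z [0.967 0.256 0.   ]
shift mm tool now [ -0.4 229.3 374.6]  in aligned tool [ -0.4 289.6 330.2]  rows [ 0.  14.5 16.5]  turn units [2.13 0.   0.  ] J [-59.  21.   1.  -0. -70. -17.]
```

All keys are required in each row.

Emit:
arm_command:
  plan:
    - {"dx":0,"dy":0,"dz":0.5,"wx":0.71,"wy":0,"wz":0}
    - {"dx":0,"dy":0.4,"dz":0.9,"wx":0.71,"wy":0,"wz":0}
    - {"dx":0,"dy":0.9,"dz":0.9,"wx":0.71,"wy":0,"wz":0}
    - {"dx":0,"dy":0.9,"dz":0.9,"wx":0,"wy":0,"wz":0}
    - {"dx":0,"dy":0.9,"dz":0.9,"wx":0,"wy":0,"wz":0}
    - {"dx":0,"dy":0.9,"dz":0.9,"wx":0,"wy":0,"wz":0}
    - {"dx":0,"dy":0.9,"dz":0.9,"wx":0,"wy":0,"wz":0}
    - {"dx":0,"dy":0.9,"dz":0.9,"wx":0,"wy":0,"wz":0}
    - {"dx":0,"dy":0.9,"dz":0.9,"wx":0,"wy":0,"wz":0}
    - {"dx":0,"dy":0.9,"dz":0.9,"wx":0,"wy":0,"wz":0}
    - {"dx":0,"dy":0.9,"dz":0.9,"wx":0,"wy":0,"wz":0}
    - {"dx":0,"dy":0.9,"dz":0.9,"wx":0,"wy":0,"wz":0}
    - {"dx":0,"dy":0.9,"dz":0.9,"wx":0,"wy":0,"wz":0}
    - {"dx":0,"dy":0.9,"dz":0.9,"wx":0,"wy":0,"wz":0}
    - {"dx":0,"dy":0.9,"dz":0.9,"wx":0,"wy":0,"wz":0}
    - {"dx":0,"dy":0.7,"dz":0.9,"wx":0,"wy":0,"wz":0}
  fingers: 1
  force: 20

```text
time_s: 2.63
tcp_pos: [0.4364, -0.3608, 0.2376]
eef_rot: [-45.9, 89.9, -41.8]
contact_force: [0.1, -0.0, 1.0]
gripper_width: 0.0006
```

```bash
python3 g.py 476.2 -335 238 95.05
```

```text
t 2.63 tcp [ 436.4 -360.8  237.6] F [ 0.1 -0.   1. ] w 0.6
tool y dir [-0.072  0.997 -0.001] z [0.997 0.072 0.001]
shift mm tool now [-0.3 22.8 41.6]  in aligned tool [-0.4 22.2 42. ]  rows [0.  1.1 2.1]  turn units [-0.2   0.02  0.02] J [-20.  10. -13.   0. -66. -66.]
```

Emit:
arm_command:
  plan:
    - {"dx":0,"dy":0.55,"dz":0.9,"wx":-0.2,"wy":0,"wz":0}
    - {"dx":0.3,"dy":0.5,"dz":0.9,"wx":0,"wy":0,"wz":0}
    - {"dx":0.8,"dy":0,"dz":0.2,"wx":0,"wy":0,"wz":0}
    - {"dx":0.9,"dy":0,"dz":0,"wx":0,"wy":0,"wz":0}
    - {"dx":0.9,"dy":0,"dz":0,"wx":0,"wy":0,"wz":0}
    - {"dx":0.9,"dy":0,"dz":0,"wx":0,"wy":0,"wz":0}
    - {"dx":0.9,"dy":0,"dz":0,"wx":0,"wy":0,"wz":0}
    - {"dx":0.9,"dy":0,"dz":0,"wx":0,"wy":0,"wz":0}

```text
time_s: 3.3
tcp_pos: [0.4853, -0.3323, 0.1284]
eef_rot: [-29.2, 89.1, -23.6]
contact_force: [-0.1, 0.0, -0.6]
gripper_width: 0.0007
```

```bash
python3 g.py 476.2 -335 73 95.05; python3 - <<'E'
from m import *
p,d=r.capture("side"); np.savez("side1.npz",p=p,d=d)
save("s1.png",cv2.resize(p[60:215,280:400],None,fx=5,fy=5)[:600])
p,d=r.capture("top"); np.savez("top1.npz",p=p,d=d)
save("t1.png",cv2.resize(p[195:290,325:480],None,fx=5,fy=5))
E
```

```text
t 3.3 tcp [ 485.3 -332.3  128.4] F [-0.1  0.  -0.6] w 0.7
tool y dir [-0.097  0.995 -0.008] z [0.995 0.098 0.014]
shift mm tool now [ 55.3  -1.3 -10.2]  in aligned tool [55.4 -1.9 -9.3]  rows [2.8 0.1 0.5]  turn units [0.12 0.18 0.1 ] J [-15.  17. -20.   0. -52. -69.]
```

View pics/s1.png

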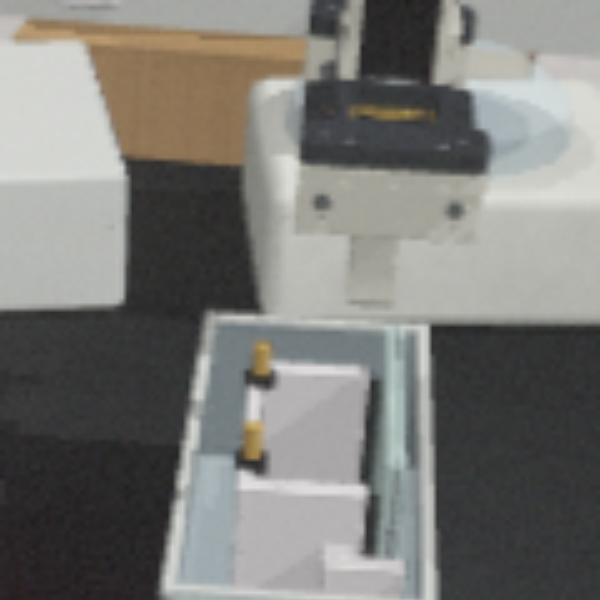

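View pics/t1.png

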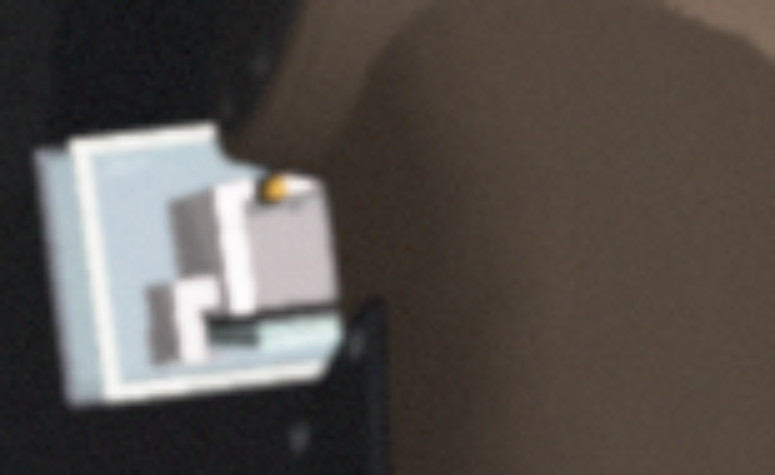

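The fingers are over the tank's -y end, beyond the cassette edge. I'll correct the overshoot, then descend.

Emit:
arm_command:
  plan:
    - {"dx":0,"dy":-0.08,"dz":-0.45,"wx":0.12,"wy":0.18,"wz":0.1}
    - {"dx":0.3,"dy":0,"dz":0,"wx":0,"wy":0,"wz":0}
    - {"dx":0,"dy":0,"dz":0,"wx":0,"wy":0,"wz":0}

```text
time_s: 3.65
tcp_pos: [0.4746, -0.3348, 0.1219]
eef_rot: [156.8, 89.7, 161.8]
contact_force: [-0.2, -0.7, -0.8]
gripper_width: 0.0006
```

```bash
python3 g.py 476.2 -335 73 95.05
```

```text
t 3.65 tcp [ 474.6 -334.8  121.9] F [-0.2 -0.7 -0.8] w 0.6
tool y dir [-0.087  0.996  0.002] z [ 0.996  0.087 -0.005]
shift mm tool now [48.9 -0.4  1.9]  in aligned tool [48.9 -0.3  1.6]  rows [2.4 0.  0.1]  turn units [-0.01 -0.07 -0.03] J [-16.  18. -20.  -0. -53. -69.]
```

Emit:
arm_command:
  plan:
    - {"dx":0.6,"dy":0,"dz":0.08,"wx":0,"wy":-0.07,"wz":0}
    - {"dx":0.7,"dy":0,"dz":0,"wx":0,"wy":0,"wz":0}
    - {"dx":0.6,"dy":0,"dz":0,"wx":0,"wy":0,"wz":0}
    - {"dx":0.35,"dy":0,"dz":0,"wx":0,"wy":0,"wz":0}
    - {"dx":0.1,"dy":0,"dz":0,"wx":0,"wy":0,"wz":0}

```text
time_s: 4.07
tcp_pos: [0.4797, -0.337, 0.0797]
eef_rot: [-14.9, 89.4, -10.0]
contact_force: [0.3, 0.0, 0.4]
gripper_width: 0.0003
```

```bash
python3 g.py 476.2 -335 73 95.05
```

```text
t 4.07 tcp [ 479.7 -337.    79.7] F [0.3 0.  0.4] w 0.3
tool y dir [-0.086  0.996 -0.003] z [0.996 0.086 0.01 ]
shift mm tool now [ 6.7  2.4 -3.4]  in aligned tool [ 6.7  2.3 -3.4]  rows [0.3 0.1 0.2]  turn units [-0.02  0.13  0.03] J [-16.  20. -22.  -0. -47. -69.]
```

Emit:
arm_command:
  plan:
    - {"dx":0.33,"dy":0.1,"dz":-0.15,"wx":0,"wy":0.12,"wz":0}
    - {"dx":0,"dy":0.15,"dz":0,"wx":0,"wy":0,"wz":0}
    - {"dx":0,"dy":0.15,"dz":0,"wx":0,"wy":0,"wz":0}
    - {"dx":0,"dy":0.1,"dz":0,"wx":0,"wy":0,"wz":0}

```text
time_s: 4.4
tcp_pos: [0.4764, -0.3275, 0.0742]
eef_rot: [-68.6, 89.8, -63.7]
contact_force: [0.2, -1.1, -0.3]
gripper_width: 0.0004
```

```bash
python3 g.py 476.2 -335 73 95.05
```

```text
t 4.4 tcp [ 476.4 -327.5   74.2] F [ 0.2 -1.1 -0.3] w 0.4
tool y dir [-0.086  0.996 -0.004] z [0.996 0.086 0.002]
shift mm tool now [ 1.2 -7.5 -0.9]  in aligned tool [ 1.2 -7.5 -0.9]  rows [0.1 0.4 0. ]  turn units [-0.03  0.02  0.05] J [-15.  20. -24.   0. -46. -70.]
```

Emit:
arm_command:
  plan:
    - {"dx":0,"dy":0.12,"dz":0,"wx":0,"wy":0,"wz":0}
    - {"dx":0,"dy":0.12,"dz":0,"wx":0,"wy":0,"wz":0}
    - {"dx":0,"dy":0.12,"dz":0,"wx":0,"wy":0,"wz":0}
    - {"dx":0,"dy":0.12,"dz":0,"wx":0,"wy":0,"wz":0}

```text
time_s: 4.73
tcp_pos: [0.4766, -0.3171, 0.0758]
eef_rot: [-53.6, 89.6, -48.6]
contact_force: [0.3, -1.3, 0.0]
gripper_width: 0.0003
```

```bash
python3 g.py 476.2 -335 73 95.05; python3 - <<'E'
from m import *
p,d=r.capture("top"); np.savez("top2.npz",p=p,d=d)
save("t2.png",cv2.resize(p[195:290,325:480],None,fx=5,fy=5))
p,d=r.capture("side"); np.savez("side2.npz",p=p,d=d)
save("s2.png",cv2.resize(p[100:215,290:390],None,fx=5,fy=5))
E
```

```text
t 4.73 tcp [ 476.6 -317.1   75.8] F [ 0.3 -1.3  0. ] w 0.3
tool y dir [-0.087  0.996 -0.006] z [0.996 0.087 0.004]
shift mm tool now [  2.9 -17.7  -1.9]  in aligned tool [  2.8 -17.8  -2. ]  rows [0.1 0.9 0.1]  turn units [-0.02  0.05  0.07] J [-14.  20. -24.   0. -46. -71.]
```

View pics/t2.png

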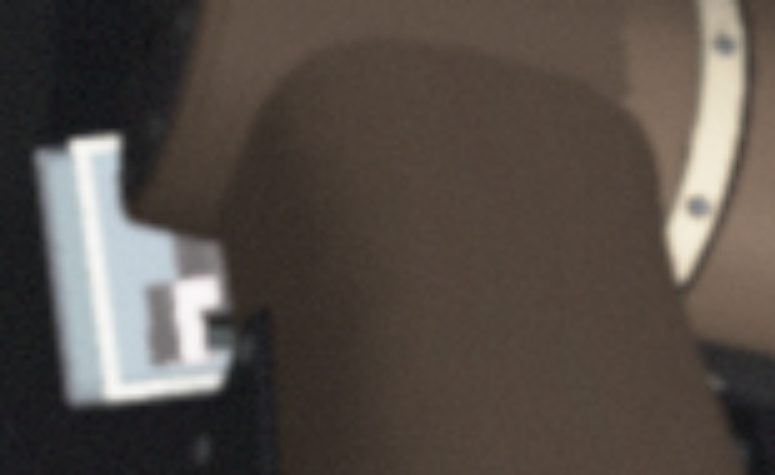

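View pics/s2.png

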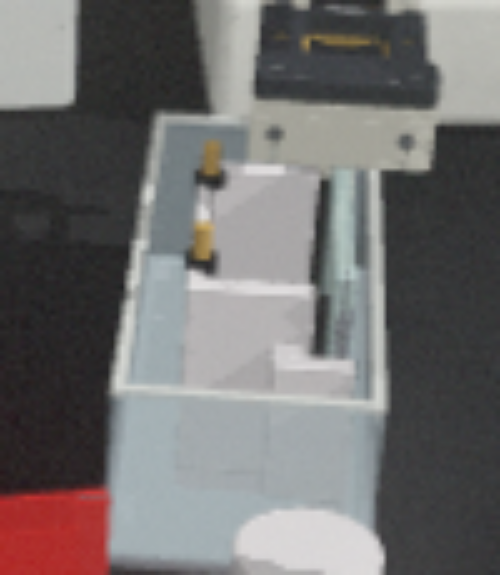

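Emit:
arm_command:
  plan:
    - {"dx":0.1,"dy":0.1,"dz":0,"wx":0,"wy":0,"wz":0}
    - {"dx":0,"dy":0.08,"dz":0,"wx":0,"wy":0,"wz":0}
    - {"dx":0,"dy":0.08,"dz":0,"wx":0,"wy":0,"wz":0}

```text
time_s: 5.08
tcp_pos: [0.4768, -0.3122, 0.0742]
eef_rot: [-51.2, 89.5, -46.2]
contact_force: [0.5, -4.0, -0.0]
gripper_width: 0.0
```

```bash
python3 g.py 476.2 -335 73 95.05
```

```text
t 5.08 tcp [ 476.8 -312.2   74.2] F [ 0.5 -4.  -0. ] w 0.0
tool y dir [-0.087  0.996 -0.007] z [0.996 0.087 0.005]
shift mm tool now [  1.4 -22.7  -2.6]  in aligned tool [  1.2 -22.7  -2.6]  rows [0.1 1.1 0.1]  turn units [-0.01  0.07  0.08] J [-13.  20. -25.   0. -45. -72.]
```

Emit:
arm_command:
  plan:
    - {"dx":0,"dy":0.06,"dz":0,"wx":0,"wy":0,"wz":0}
    - {"dx":0,"dy":0.06,"dz":0,"wx":0,"wy":0,"wz":0}

```text
time_s: 5.25
tcp_pos: [0.4775, -0.3116, 0.0751]
eef_rot: [-56.8, 89.3, -51.7]
contact_force: [-0.6, -11.2, 0.7]
gripper_width: 0.0002
```

```bash
python3 g.py 476.2 -335 73 95.05
```

```text
t 5.25 tcp [ 477.5 -311.6   75.1] F [ -0.6 -11.2   0.7] w 0.2
tool y dir [-0.088  0.996 -0.01 ] z [0.996 0.088 0.007]
shift mm tool now [  2.3 -23.2  -3.3]  in aligned tool [  2.1 -23.2  -3.3]  rows [0.1 1.2 0.2]  turn units [0.   0.08 0.12] J [-13.  19. -25.   1. -45. -72.]
```

Emit:
arm_command:
  plan:
    - {"dx":0,"dy":-0.25,"dz":-0.1,"wx":0,"wy":0,"wz":0}
    - {"dx":0,"dy":-0.25,"dz":0,"wx":0,"wy":0.08,"wz":0.1}
    - {"dx":-0.5,"dy":0,"dz":0,"wx":0,"wy":0,"wz":0}
    - {"dx":-0.9,"dy":0,"dz":0,"wx":0,"wy":0,"wz":0}
    - {"dx":-0.9,"dy":0,"dz":0,"wx":0,"wy":0,"wz":0}
    - {"dx":-0.9,"dy":0,"dz":0,"wx":0,"wy":0,"wz":0}
    - {"dx":-0.9,"dy":0,"dz":0,"wx":-0.9,"wy":0,"wz":0}
    - {"dx":-0.9,"dy":0,"dz":0,"wx":-0.9,"wy":0,"wz":0}
    - {"dx":-0.9,"dy":0,"dz":0,"wx":-0.9,"wy":0,"wz":0}
    - {"dx":-0.9,"dy":0,"dz":0,"wx":-0.9,"wy":0,"wz":0}
    - {"dx":-0.5,"dy":0,"dz":0,"wx":-0.9,"wy":0,"wz":0}
    - {"dx":0,"dy":0,"dz":0,"wx":-0.9,"wy":0,"wz":0}
    - {"dx":0,"dy":0,"dz":0,"wx":-0.9,"wy":0,"wz":0}
    - {"dx":0,"dy":0,"dz":0,"wx":-0.9,"wy":0,"wz":0}
    - {"dx":0,"dy":0,"dz":0,"wx":-0.9,"wy":0,"wz":0}
  fingers: -1

```text
time_s: 6.5
tcp_pos: [0.4743, -0.321, 0.2352]
eef_rot: [73.1, 89.6, 116.7]
contact_force: [0.3, 0.1, -0.3]
gripper_width: 0.0867
```

```bash
python3 g.py 535.1 254 225 164.2
```

```text
t 6.5 tcp [ 474.3 -321.   235.2] F [ 0.3  0.1 -0.3] w 86.7
tool y dir [-0.689  0.724  0.007] z [0.724 0.689 0.002]
shift mm tool now [ 13.7 374.6 440.3]  in aligned tool [ 10.2  98.1 569.8]  rows [ 0.5  4.9 28.5]  turn units [-6.68  0.05 -0.08] J [-15.  11. -12.  -0. -67. -32.]
```

I set the fingers to open at the start of that call, while they were still in the tank. I need to check the tank for any effect from that.

Emit:
arm_command:
  plan:
    - {"dx":0,"dy":0.7,"dz":0.8,"wx":-0.9,"wy":0,"wz":0}
    - {"dx":0,"dy":0.7,"dz":0.8,"wx":-0.9,"wy":0,"wz":0}
    - {"dx":0,"dy":0.5,"dz":0.9,"wx":-0.9,"wy":0,"wz":0}
    - {"dx":0,"dy":0.5,"dz":0.9,"wx":-0.9,"wy":0,"wz":0}
    - {"dx":0,"dy":0.4,"dz":0.9,"wx":-0.9,"wy":0,"wz":0}
    - {"dx":0,"dy":0.3,"dz":0.9,"wx":-0.9,"wy":0,"wz":0}
    - {"dx":0,"dy":0.2,"dz":0.9,"wx":-0.8,"wy":0,"wz":0}
    - {"dx":0,"dy":0.1,"dz":0.9,"wx":0,"wy":0,"wz":0}
    - {"dx":0,"dy":0.1,"dz":0.9,"wx":0,"wy":0,"wz":0}
    - {"dx":0,"dy":0.1,"dz":0.9,"wx":0,"wy":0,"wz":0}
    - {"dx":0,"dy":0.1,"dz":0.9,"wx":0,"wy":0,"wz":0}
    - {"dx":0,"dy":0.1,"dz":0.9,"wx":0,"wy":0,"wz":0}
    - {"dx":0,"dy":0,"dz":0.9,"wx":0,"wy":0,"wz":0}
    - {"dx":0,"dy":0,"dz":0.9,"wx":0,"wy":0,"wz":0}
    - {"dx":0,"dy":0,"dz":0.9,"wx":0,"wy":0,"wz":0}
    - {"dx":0,"dy":0,"dz":0.9,"wx":0,"wy":0,"wz":0}
    - {"dx":0,"dy":0,"dz":0.9,"wx":0,"wy":0,"wz":0}

```text
time_s: 7.92
tcp_pos: [0.5265, 0.0086, 0.2494]
eef_rot: [30.5, 89.0, 103.9]
contact_force: [-0.1, 0.4, -0.5]
gripper_width: 0.0876
```

```bash
python3 g.py 535.1 254 225 164.2; python3 - <<'E'
from m import *
p,d=r.capture("top"); np.savez("top3.npz",p=p,d=d)
save("t3.png",cv2.resize(p[195:290,325:480],None,fx=5,fy=5))
save("t3f.png",p)
go(d,"tank",(335,476,206,280),.081,.089,.085)
go(d,"cass",(360,450,250,266),.109,.121,.115)
p,d=r.capture("side"); np.savez("side3.npz",p=p,d=d)
save("s3.png",cv2.resize(p[100:215,290:390],None,fx=5,fy=5))
E
```

```text
t 7.92 tcp [526.5   8.6 249.4] F [-0.1  0.4 -0.5] w 87.6
tool y dir [-0.958  0.287  0.008] z [0.287 0.958 0.014]
shift mm tool now [ 28.4  61.9 237.2]  in aligned tool [ 24.4  58.5 238.5]  rows [ 1.2  2.9 11.9]  turn units [-0.19  0.18 -0.1 ] J [ 22.   6. -16.  -1. -67. -38.]
tank 900 rect [ 500.5 -235.5] [112.3 273.9] 5.05  pca [ 491.1 -247.1] 103.21
cass 134 rect [ 466.5 -218.7] [ 18.5 142.1] 5.41  pca [ 464.  -219.2] 95.51
```

View pics/t3.png

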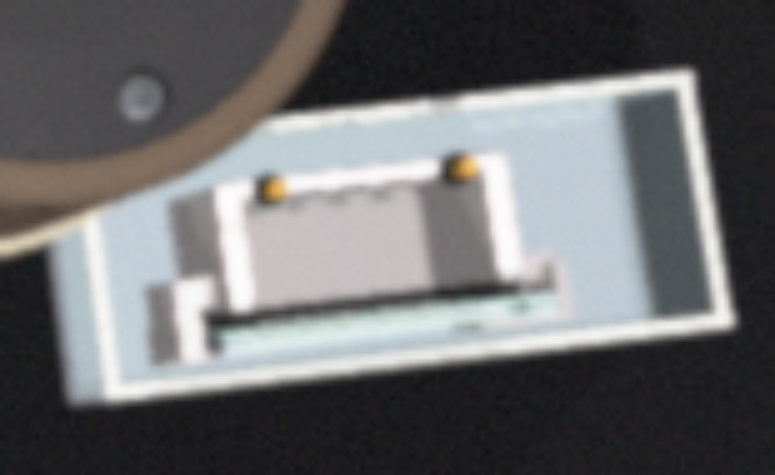

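View pics/t3f.png

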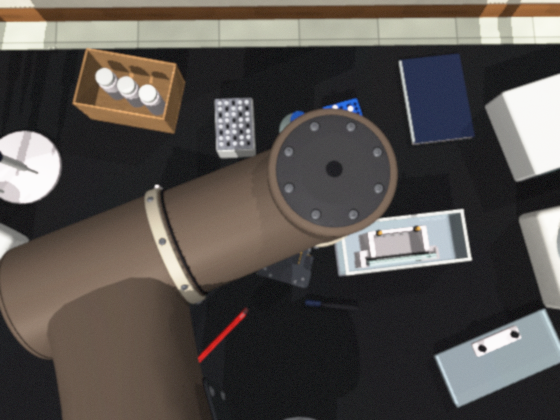

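```bash
cat > tf.py <<'E'
from m import *
O=np.array([500.5,-235.5]); a=np.radians(5.05); EX=np.array([np.cos(a),np.sin(a)]); EY=np.array([-EX[1],EX[0]])
def tk(P): q=P[...,:2]*1000-O; return np.stack([q@EX,q@EY],-1)
def rep(f,box=(355,455,248,272)):
    d=np.load(f)["d"]; C=cloud("top",d); u0,u1,v0,v1=box
    c=C[v0:v1,u0:u1]; z=c[...,2]*1000; T=tk(c)
    m=(z>111)&(z<119)&(T[...,0]<-25)&(T[...,0]>-46); t=T[m]
    print(f,"cass y",np.round(np.percentile(t[:,1],[0,1,50,99,100]),1),"x",np.round(np.percentile(t[:,0],[0,5,50,95,100]),1),"slope deg",np.round(np.degrees(np.polyfit(t[:,1],t[:,0],1)[0]),2))
    m=(z>76)&(z<83)&(T[...,0]<-15)&(T[...,0]>-44)&(T[...,1]>60); t=T[m]
    if m.sum(): print("stop y",np.round(np.percentile(t[:,1],[0,5,50,95,100]),1), len(t))
if __name__=="__main__":
    import sys
    for f in sys.argv[1:]: rep(f)
E
python3 tf.py top0.npz top3.npz
```

```text
top0.npz cass y [-66.1 -65.5   2.9  74.1  74.4] x [-40.5 -39.5 -34.5 -32.7 -32.5] slope deg 0.09
stop y [ 70.8  79.5  93.5  99.4 100.1] 76
top3.npz cass y [-50.3 -49.6  19.1  89.3  89.5] x [-40.9 -39.6 -34.5 -32.7 -32.4] slope deg -0.32
stop y [79.6 82.3 93.8 99.5 99.8] 76
```

View pics/s3.png

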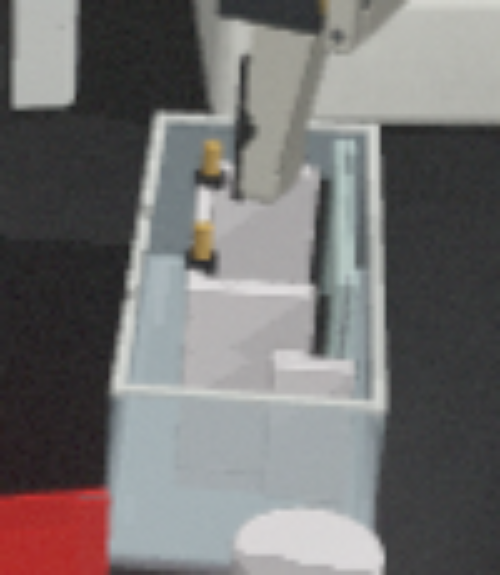

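The cassette's +y edge is at y=89.5 and the stop face is at about 90, so it is home and nothing in the tank was disturbed. On to the wedge.

Emit:
arm_command:
  plan:
    - {"dx":0.1,"dy":0.25,"dz":0.9,"wx":-0.19,"wy":0.18,"wz":-0.1}
    - {"dx":0.1,"dy":0.25,"dz":0.9,"wx":0,"wy":0,"wz":0}
    - {"dx":0.1,"dy":0.25,"dz":0.9,"wx":0,"wy":0,"wz":0}
    - {"dx":0.1,"dy":0.25,"dz":0.9,"wx":0,"wy":0,"wz":0}
    - {"dx":0.1,"dy":0.25,"dz":0.9,"wx":0,"wy":0,"wz":0}
    - {"dx":0.1,"dy":0.25,"dz":0.9,"wx":0,"wy":0,"wz":0}
    - {"dx":0,"dy":0.25,"dz":0.9,"wx":0,"wy":0,"wz":0}
    - {"dx":0,"dy":0.25,"dz":0.9,"wx":0,"wy":0,"wz":0}
    - {"dx":0,"dy":0.25,"dz":0.9,"wx":0,"wy":0,"wz":0}
    - {"dx":0,"dy":0.2,"dz":0.8,"wx":0,"wy":0,"wz":0}
    - {"dx":0,"dy":0,"dz":0.4,"wx":0,"wy":0,"wz":0}
    - {"dx":0,"dy":0,"dz":0,"wx":0,"wy":0,"wz":0}

```text
time_s: 9.02
tcp_pos: [0.5275, 0.2061, 0.242]
eef_rot: [83.8, 89.7, 157.9]
contact_force: [-0.5, -0.5, 0.7]
gripper_width: 0.0876
```

```bash
python3 g.py 535.1 254 195 164.2
```

```text
t 9.02 tcp [527.5 206.1 242. ] F [-0.5 -0.5  0.7] w 87.6
tool y dir [-0.962  0.273  0.005] z [0.273 0.962 0.   ]
shift mm tool now [47.1  5.6 48.1]  in aligned tool [47.   5.8 48.1]  rows [2.4 0.3 2.4]  turn units [-0.01  0.01 -0.06] J [ 41.  10. -13.  -0. -67. -57.]
```

Emit:
arm_command:
  plan:
    - {"dx":0.3,"dy":0.1,"dz":0.8,"wx":0,"wy":0,"wz":-0.05}
    - {"dx":0.6,"dy":0.1,"dz":0.8,"wx":0,"wy":0,"wz":0}
    - {"dx":0.6,"dy":0.1,"dz":0.5,"wx":0,"wy":0,"wz":0}
    - {"dx":0.4,"dy":0,"dz":0.1,"wx":0,"wy":0,"wz":0}
    - {"dx":0,"dy":0,"dz":0,"wx":0,"wy":0,"wz":0}

```text
time_s: 9.43
tcp_pos: [0.5342, 0.2517, 0.2006]
eef_rot: [85.7, 89.9, 159.8]
contact_force: [-1.0, 0.3, -0.8]
gripper_width: 0.0875
```

```bash
python3 g.py 535.1 254 134 164.2
```

```text
t 9.43 tcp [534.2 251.7 200.6] F [-1.   0.3 -0.8] w 87.5
tool y dir [-0.962  0.275  0.001] z [0.275 0.962 0.   ]
shift mm tool now [66.6 -0.3  2.5]  in aligned tool [66.6 -0.3  2.5]  rows [3.3 0.  0.1]  turn units [-0.03  0.   -0.01] J [ 44.  14. -13.  -0. -63. -60.]
```

Emit:
arm_command:
  plan:
    - {"dx":0.6,"dy":0,"dz":0.12,"wx":-0.03,"wy":0,"wz":0}
    - {"dx":0.8,"dy":0,"dz":0,"wx":0,"wy":0,"wz":0}
    - {"dx":0.8,"dy":0,"dz":0,"wx":0,"wy":0,"wz":0}
    - {"dx":0.55,"dy":0,"dz":0,"wx":0,"wy":0,"wz":0}
    - {"dx":0.15,"dy":0,"dz":0,"wx":0,"wy":0,"wz":0}
    - {"dx":0,"dy":0,"dz":0,"wx":0,"wy":0,"wz":0}

```text
time_s: 9.93
tcp_pos: [0.5339, 0.2514, 0.1376]
eef_rot: [144.1, 89.6, -141.7]
contact_force: [0.8, 0.2, 1.1]
gripper_width: 0.0873
```

```bash
python3 g.py 535.1 254 134 164.2
```

```text
t 9.93 tcp [533.9 251.4 137.6] F [0.8 0.2 1.1] w 87.3
tool y dir [-0.962  0.272  0.004] z [ 0.272  0.962 -0.005]
shift mm tool now [ 3.6 -0.5  2.9]  in aligned tool [ 3.6 -0.5  2.9]  rows [0.2 0.  0.1]  turn units [ 0.   -0.06 -0.04] J [ 44.  18. -18.  -0. -55. -60.]
```

Emit:
arm_command:
  plan:
    - {"dx":0.18,"dy":0,"dz":0.15,"wx":0,"wy":-0.06,"wz":-0.04}
    - {"dx":0,"dy":0,"dz":0,"wx":0,"wy":0,"wz":0}

```text
time_s: 10.1
tcp_pos: [0.535, 0.254, 0.1343]
eef_rot: [-20.8, 90.0, 53.4]
contact_force: [0.2, -0.6, -0.2]
gripper_width: 0.0876
```

Emit:
arm_command:
  plan:
    - {"dx":0,"dy":0,"dz":0,"wx":0,"wy":0,"wz":0}
    - {"dx":0,"dy":0,"dz":0,"wx":0,"wy":0,"wz":0}
    - {"dx":0,"dy":0,"dz":0,"wx":0,"wy":0,"wz":0}
    - {"dx":0,"dy":0,"dz":0,"wx":0,"wy":0,"wz":0}
    - {"dx":0,"dy":0,"dz":0,"wx":0,"wy":0,"wz":0}
    - {"dx":0,"dy":0,"dz":0,"wx":0,"wy":0,"wz":0}
    - {"dx":0,"dy":0,"dz":0,"wx":0,"wy":0,"wz":0}
  fingers: 1
  force: 45

```text
time_s: 10.68
tcp_pos: [0.5363, 0.255, 0.1375]
eef_rot: [-36.2, 89.7, 38.0]
contact_force: [0.3, 0.7, -0.7]
gripper_width: 0.0463
```

```bash
python3 g.py 535.1 254 134 164.2; python3 - <<'E'
from m import *
p,d=r.capture("side"); np.savez("side4.npz",p=p,d=d)
save("s4.png",cv2.resize(p[200:400,180:345],None,fx=3,fy=3))
E
```

```text
t 10.68 tcp [536.3 255.  137.5] F [ 0.3  0.7 -0.7] w 46.3
tool y dir [-0.962  0.272 -0.003] z [0.272 0.962 0.004]
shift mm tool now [ 3.5  0.9 -1.3]  in aligned tool [ 3.5  0.9 -1.3]  rows [0.2 0.  0.1]  turn units [0.   0.05 0.04] J [ 44.  18. -18.   0. -54. -60.]
```

View pics/s4.png

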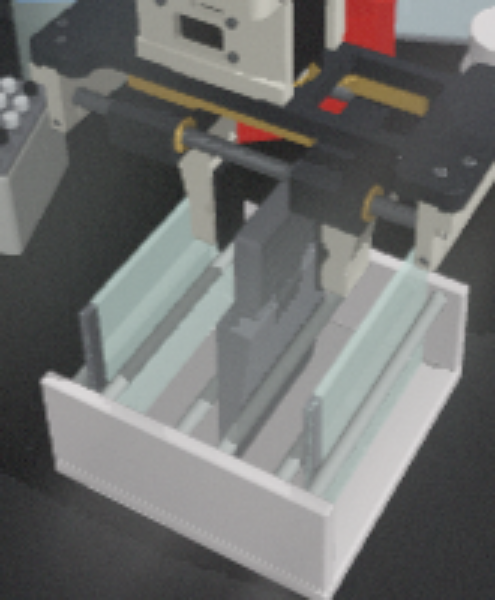

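The jaws straddle the tab, clear of the plates, and are still closing. I'll correct the 3 mm drift and finish closing.

Emit:
arm_command:
  plan:
    - {"dx":0.17,"dy":0.04,"dz":-0.06,"wx":0,"wy":0.05,"wz":0.04}
    - {"dx":0,"dy":0,"dz":0,"wx":0,"wy":0,"wz":0}
    - {"dx":0,"dy":0,"dz":0,"wx":0,"wy":0,"wz":0}
    - {"dx":0,"dy":0,"dz":0,"wx":0,"wy":0,"wz":0}
    - {"dx":0,"dy":0,"dz":0,"wx":0,"wy":0,"wz":0}
    - {"dx":0,"dy":0,"dz":0,"wx":0,"wy":0,"wz":0}
    - {"dx":0,"dy":0,"dz":0,"wx":0,"wy":0,"wz":0}
    - {"dx":0,"dy":0,"dz":0,"wx":0,"wy":0,"wz":0}

```text
time_s: 11.4
tcp_pos: [0.5379, 0.2531, 0.1337]
eef_rot: [-95.4, 89.8, -21.2]
contact_force: [0.5, -0.0, 0.9]
gripper_width: 0.0137
```

```bash
python3 g.py 535.1 254 134 164.2
```

```text
t 11.4 tcp [537.9 253.1 133.7] F [ 0.5 -0.   0.9] w 13.7
tool y dir [-0.962  0.272 -0.004] z [ 0.272  0.962 -0.   ]
shift mm tool now [-0.3  2.9  0.1]  in aligned tool [-0.3  2.9  0.1]  rows [0.  0.1 0. ]  turn units [ 0.01 -0.    0.05] J [ 44.  18. -18.   0. -54. -60.]
```

Emit:
arm_command:
  plan:
    - {"dx":-0.3,"dy":0,"dz":0,"wx":0,"wy":0,"wz":0}
    - {"dx":-0.5,"dy":0,"dz":0,"wx":0,"wy":0,"wz":0}
    - {"dx":-0.5,"dy":0,"dz":0,"wx":0,"wy":0,"wz":0}

```text
time_s: 11.65
tcp_pos: [0.5361, 0.2523, 0.1587]
eef_rot: [179.0, 89.7, -106.9]
contact_force: [0.4, 0.1, -1.1]
gripper_width: 0.0139
```

```bash
python3 g.py 537.5 253.5 290 164.2
```

```text
t 11.65 tcp [536.1 252.3 158.7] F [ 0.4  0.1 -1.1] w 13.9
tool y dir [-0.962  0.272  0.   ] z [ 0.272  0.962 -0.004]
shift mm tool now [-131.3   -1.     1. ]  in aligned tool [-131.3   -1.     1.6]  rows [6.6 0.1 0.1]  turn units [-0.   -0.06 -0.  ] J [ 44.  17. -16.   0. -58. -60.]
```

Emit:
arm_command:
  plan:
    - {"dx":-0.8,"dy":0,"dz":0,"wx":0,"wy":0,"wz":0}
    - {"dx":-0.9,"dy":0,"dz":0,"wx":0,"wy":0,"wz":0}
    - {"dx":-0.9,"dy":0,"dz":0,"wx":0,"wy":0,"wz":0}
    - {"dx":-0.9,"dy":0,"dz":0,"wx":0,"wy":0,"wz":0}
    - {"dx":-0.9,"dy":0,"dz":0,"wx":0,"wy":0,"wz":0}
    - {"dx":-0.9,"dy":0,"dz":0,"wx":0,"wy":0,"wz":0}
    - {"dx":-0.9,"dy":0,"dz":0,"wx":-0.7,"wy":0,"wz":0}
    - {"dx":-0.3,"dy":0,"dz":-0.5,"wx":-0.7,"wy":0,"wz":0}
    - {"dx":0,"dy":0,"dz":-0.8,"wx":-0.7,"wy":0,"wz":0}
    - {"dx":0,"dy":0,"dz":-0.8,"wx":-0.7,"wy":0,"wz":0}
    - {"dx":0,"dy":0,"dz":-0.8,"wx":-0.7,"wy":0,"wz":0}
    - {"dx":0,"dy":0,"dz":-0.8,"wx":-0.7,"wy":0,"wz":0}
    - {"dx":0,"dy":0,"dz":-0.8,"wx":-0.3,"wy":0,"wz":0}

```text
time_s: 12.73
tcp_pos: [0.527, 0.1635, 0.3135]
eef_rot: [-54.3, 89.5, 41.8]
contact_force: [0.4, 0.1, -1.4]
gripper_width: 0.0135
```

```bash
python3 g.py 448 -220.5 290 185.05; python3 - <<'E'
from m import *
p,d=r.capture("side"); np.savez("side5.npz",p=p,d=d); save("s5.png",p)
E
```

```text
t 12.73 tcp [527.  163.5 313.5] F [ 0.4  0.1 -1.4] w 13.5
tool y dir [-0.994 -0.107 -0.008] z [-0.107  0.994  0.005]
shift mm tool now [  20.5  119.8 -373.5]  in aligned tool [  23.5  112.5 -375.6]  rows [ 1.2  5.6 18.8]  turn units [0.24 0.07 0.09] J [ 38.   6.  -8.  -0. -75. -31.]
```

View pics/s5.png

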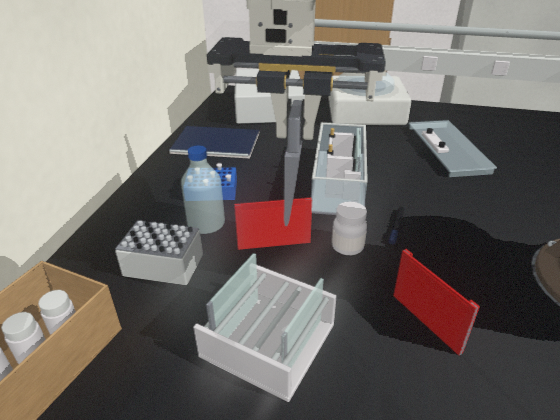

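Emit:
arm_command:
  plan:
    - {"dx":0,"dy":0.25,"dz":-0.9,"wx":0.24,"wy":0.07,"wz":0.09}
    - {"dx":0,"dy":0.28,"dz":-0.95,"wx":0,"wy":0,"wz":0}
    - {"dx":0,"dy":0.28,"dz":-0.95,"wx":0,"wy":0,"wz":0}
    - {"dx":0,"dy":0.28,"dz":-0.95,"wx":0,"wy":0,"wz":0}
    - {"dx":0,"dy":0.28,"dz":-0.95,"wx":0,"wy":0,"wz":0}
    - {"dx":0,"dy":0.28,"dz":-0.95,"wx":0,"wy":0,"wz":0}
    - {"dx":0,"dy":0.28,"dz":-0.95,"wx":0,"wy":0,"wz":0}
    - {"dx":0,"dy":0.28,"dz":-0.95,"wx":0,"wy":0,"wz":0}
    - {"dx":0,"dy":0.28,"dz":-0.95,"wx":0,"wy":0,"wz":0}
    - {"dx":0,"dy":0.28,"dz":-0.95,"wx":0,"wy":0,"wz":0}
    - {"dx":0,"dy":0.28,"dz":-0.95,"wx":0,"wy":0,"wz":0}
    - {"dx":0,"dy":0.28,"dz":-0.95,"wx":0,"wy":0,"wz":0}
    - {"dx":0,"dy":0.28,"dz":-0.95,"wx":0,"wy":0,"wz":0}
    - {"dx":0,"dy":0.28,"dz":-0.95,"wx":0,"wy":0,"wz":0}
    - {"dx":0,"dy":0.28,"dz":-0.95,"wx":0,"wy":0,"wz":0}
    - {"dx":0,"dy":0.28,"dz":-0.95,"wx":0,"wy":0,"wz":0}
    - {"dx":0,"dy":0.28,"dz":-0.8,"wx":0,"wy":0,"wz":0}
    - {"dx":0,"dy":0.2,"dz":-0.4,"wx":0,"wy":0,"wz":0}

```text
time_s: 14.28
tcp_pos: [0.4472, -0.1856, 0.3324]
eef_rot: [-66.9, 89.0, 28.1]
contact_force: [-0.3, -0.2, -1.6]
gripper_width: 0.0136
```

```bash
python3 g.py 448 -220.5 265 185.05
```

```text
t 14.28 tcp [ 447.2 -185.6  332.4] F [-0.3 -0.2 -1.6] w 13.6
tool y dir [-0.996 -0.087 -0.017] z [-0.088  0.996  0.007]
shift mm tool now [ 67.2   3.4 -35.3]  in aligned tool [ 67.4   2.3 -34.8]  rows [3.4 0.1 1.7]  turn units [-0.01  0.09  0.21] J [  0.  -1. -14.  -0. -77.   5.]
```

Emit:
arm_command:
  plan:
    - {"dx":0.2,"dy":0.1,"dz":-0.7,"wx":0,"wy":0.09,"wz":0.21}
    - {"dx":0.5,"dy":0,"dz":-0.7,"wx":0,"wy":0,"wz":0}
    - {"dx":0.6,"dy":0,"dz":-0.2,"wx":0,"wy":0,"wz":0}
    - {"dx":0.6,"dy":0,"dz":0,"wx":0,"wy":0,"wz":0}
    - {"dx":0.5,"dy":0,"dz":0,"wx":0,"wy":0,"wz":0}
    - {"dx":0.2,"dy":0,"dz":0,"wx":0,"wy":0,"wz":0}
    - {"dx":0,"dy":0,"dz":0,"wx":0,"wy":0,"wz":0}

```text
time_s: 14.87
tcp_pos: [0.4465, -0.2188, 0.2823]
eef_rot: [-87.2, 89.7, 7.6]
contact_force: [-0.1, 0.9, -2.0]
gripper_width: 0.0139
```

```bash
python3 g.py 448 -220.5 265 185.05; python3 - <<'E'
from m import *
p,d=r.capture("side"); np.savez("side6.npz",p=p,d=d); save("s6.png",cv2.resize(p[40:215,280:400],None,fx=4,fy=4)[:600])
p,d=r.capture("top"); np.savez("top6.npz",p=p,d=d); save("t6.png",p)
E
```

```text
t 14.87 tcp [ 446.5 -218.8  282.3] F [-0.1  0.9 -2. ] w 13.9
tool y dir [-0.996 -0.083 -0.005] z [-0.083  0.997  0.   ]
shift mm tool now [17.3 -1.3 -1.8]  in aligned tool [17.3 -1.3 -1.8]  rows [0.9 0.1 0.1]  turn units [-0.06  0.    0.06] J [ -3.   2. -17.  -0. -71.   8.]
```

View pics/s6.png

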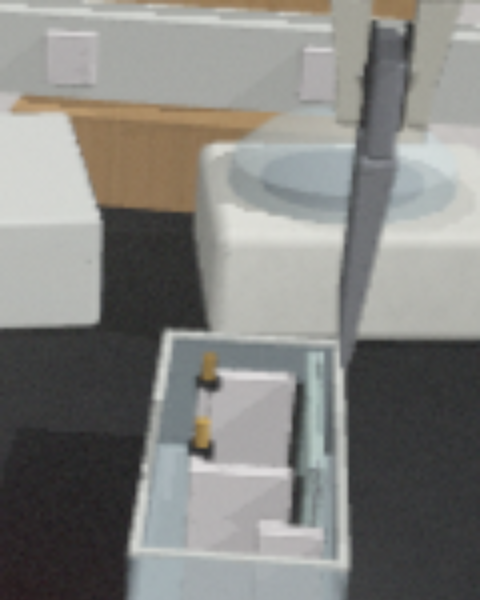

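View pics/t6.png

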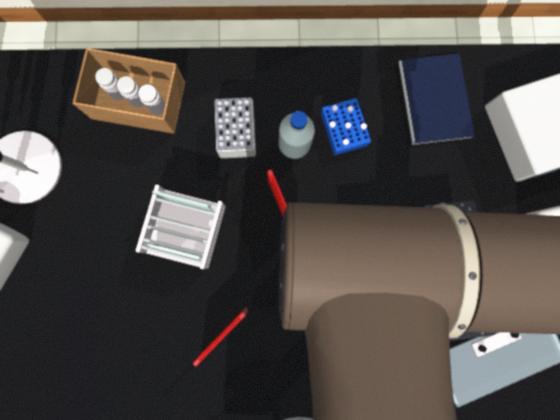

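```bash
cat > we.py <<'E'
import sys; from tf import *
def run(f,zs):
    d=np.load(f)["d"]; C=cloud("side",d); T=tk(C); z=C[...,2]*1000
    m=(d>0)&(T[...,0]>-80)&(T[...,0]<-30)&(T[...,1]>-30)&(T[...,1]<75)
    out=[]
    for v in range(420):
        us=np.nonzero(m[v]&(z[v]>zs))[0]
        if len(us)>2 :
            # left & right silhouette rays intersected with end-face plane y
            o,_=ray("side",0,v)
            yf=np.median(T[v,us,1])
            out.append((v,us[0],us[-1],*np.round([T[v,us[0],0],T[v,us[-1],0],np.median(T[v,us,1]),np.median(z[v,us])],1)))
    return out
for o in run(sys.argv[1],float(sys.argv[2]))[::4]: print(*o)
E
python3 we.py side6.npz 120
```

```text
0 371 394 -30.8 -70.1 42.3 401.6
4 371 393 -31.4 -69.3 42.8 395.2
8 370 392 -30.2 -68.6 43.8 388.8
12 370 395 -30.9 -76.0 45.5 382.3
16 370 397 -31.6 -78.5 46.9 376.2
20 369 397 -30.7 -79.7 45.0 369.0
24 369 396 -31.3 -78.9 37.1 361.0
28 369 396 -31.4 -78.8 58.8 358.8
32 368 396 -30.3 -79.3 59.2 351.5
36 368 395 -31.1 -78.5 60.1 345.3
40 367 393 -31.1 -78.5 33.5 331.3
44 366 393 -30.2 -79.7 31.9 324.2
48 366 392 -30.7 -78.7 31.4 316.3
52 366 391 -31.6 -77.7 31.4 309.3
56 365 390 -30.5 -77.2 33.8 302.6
60 365 389 -31.2 -76.3 32.3 295.1
64 364 387 -30.2 -73.4 32.9 287.5
68 364 387 -30.9 -74.6 33.0 279.9
72 369 380 -43.8 -62.3 49.3 277.0
76 369 378 -43.6 -58.0 51.8 270.0
80 368 379 -43.8 -60.3 54.5 263.1
84 368 378 -43.6 -59.0 62.2 257.9
88 368 377 -43.2 -58.2 60.3 249.7
92 367 376 -43.4 -57.2 61.3 242.0
96 367 375 -43.5 -56.3 60.5 233.7
100 366 374 -43.4 -55.2 60.5 225.3
104 366 373 -43.3 -54.2 61.6 217.9
108 365 372 -43.3 -53.5 60.1 209.0
112 365 371 -43.1 -52.2 61.1 201.1
116 365 370 -43.0 -51.3 61.5 192.6
120 365 369 -42.9 -50.0 62.9 184.5
124 365 368 -43.2 -49.3 61.8 175.4
128 365 367 -44.1 -47.9 63.3 167.5
```

```bash
python3 - <<'E'
from tf import *
d=np.load("side6.npz")["d"]; C=cloud("side",d); T=tk(C); z=C[...,2]*1000
for v in range(128,182,4):
    print(v,[(u,int(round(T[v,u,0])),int(round(T[v,u,1])),int(round(z[v,u]))) for u in range(352,370) if d[v,u]>0])
E
```

```text
128 [(352, -23, -133, 75), (353, -26, -129, 77), (354, -28, -131, 77), (355, -31, -128, 78), (356, -33, -135, 75), (357, -32, -50, 114), (358, -35, -51, 114), (359, -37, -50, 115), (360, -39, -50, 115), (361, -46, -135, 76), (362, -48, -131, 78), (363, -50, -132, 77), (364, -52, -119, 84), (365, -44, 61, 166), (366, -46, 64, 168), (367, -48, 63, 168), (368, -74, -305, 0), (369, -76, -300, 2)]
132 [(352, -24, -131, 65), (353, -27, -133, 65), (354, -29, -132, 65), (355, -32, -131, 66), (356, -34, -132, 66), (357, -33, -32, 113), (358, -35, -27, 115), (359, -38, -42, 108), (360, -40, -38, 111), (361, -46, -131, 67), (362, -49, -134, 66), (363, -51, -120, 72), (364, -52, -93, 85), (365, -54, -95, 85), (366, -68, -278, -1), (367, -71, -279, -1), (368, -73, -275, 1), (369, -76, -280, -1)]
136 [(352, -22, -33, 102), (353, -25, -32, 102), (354, -27, -42, 98), (355, -29, -42, 98), (356, -32, -37, 100), (357, -33, -15, 111), (358, -35, -8, 114), (359, -38, -36, 101), (360, -40, -32, 103), (361, -48, -137, 53), (362, -50, -139, 53), (363, -51, -99, 72), (364, -52, -74, 84), (365, -54, -74, 84),
[... 3520 characters left out ...]
8, 101, 76), (354, -31, 97, 73), (356, -34, 101, 76), (357, -37, 99, 75), (358, -39, 100, 76), (359, -41, 99, 76), (360, -43, 98, 75), (361, -51, -1, 17), (362, -51, 34, 38), (363, -51, 67, 58), (364, -51, 99, 77), (365, -52, 115, 86), (366, -54, 111, 84), (367, -67, -34, -1), (368, -69, -30, 1), (369, -72, -33, -1)]
180 [(352, -26, 131, 84), (353, -28, 134, 86), (354, -30, 131, 84), (355, -32, 131, 85), (356, -34, 130, 84), (357, -36, 132, 85), (358, -38, 131, 85), (359, -40, 130, 85), (360, -42, 128, 84), (361, -44, 129, 84), (362, -46, 126, 83), (363, -48, 128, 84), (364, -50, 132, 87), (365, -52, 129, 85), (366, -54, 130, 86), (367, -56, 128, 85), (368, -69, -15, -1), (369, -71, -14, 0)]
```

The wedge hangs vertical with its flat face at x≈-42 in the tank frame. The gap runs from -50 to -40.5, so it is centred. Descending.

Emit:
arm_command:
  plan:
    - {"dx":0.3,"dy":0,"dz":-0.09,"wx":-0.06,"wy":0,"wz":0.06}
    - {"dx":0.5,"dy":0,"dz":0,"wx":0,"wy":0,"wz":0}
    - {"dx":0.5,"dy":0,"dz":0,"wx":0,"wy":0,"wz":0}
    - {"dx":0.3,"dy":0,"dz":0,"wx":0,"wy":0,"wz":0}
    - {"dx":0.1,"dy":0,"dz":0,"wx":0,"wy":0,"wz":0}
    - {"dx":0,"dy":0,"dz":0,"wx":0,"wy":0,"wz":0}

```text
time_s: 15.47
tcp_pos: [0.4482, -0.2203, 0.2472]
eef_rot: [-104.4, 89.8, -9.2]
contact_force: [-0.1, 1.0, -1.3]
gripper_width: 0.0139
```

```bash
python3 g.py 446.7 -220.6 215 185.05
```

```text
t 15.47 tcp [ 448.2 -220.3  247.2] F [-0.1  1.  -1.3] w 13.9
tool y dir [-0.996 -0.091 -0.004] z [-0.091  0.996 -0.001]
shift mm tool now [32.2  1.6 -0.2]  in aligned tool [32.2  1.5 -0.2]  rows [1.6 0.1 0. ]  turn units [ 0.03 -0.01  0.04] J [ -4.   3. -20.   0. -66.   9.]
```

Emit:
arm_command:
  plan:
    - {"dx":0,"dy":0.08,"dz":0,"wx":0.03,"wy":0,"wz":0.04}
    - {"dx":0.25,"dy":0,"dz":0,"wx":0,"wy":0,"wz":0}
    - {"dx":0.25,"dy":0,"dz":0,"wx":0,"wy":0,"wz":0}
    - {"dx":0.25,"dy":0,"dz":0,"wx":0,"wy":0,"wz":0}
    - {"dx":0.2,"dy":0,"dz":0,"wx":0,"wy":0,"wz":0}

```text
time_s: 15.88
tcp_pos: [0.4472, -0.2207, 0.2277]
eef_rot: [-131.5, 89.9, -36.4]
contact_force: [-0.6, -0.9, -1.9]
gripper_width: 0.0136
```

```bash
python3 g.py 446.7 -220.6 215 185.05; python3 - <<'E'
from m import *
p,d=r.capture("side"); np.savez("side7.npz",p=p,d=d); save("s7.png",cv2.resize(p[40:215,280:400],None,fx=4,fy=4)[:600])
E
python3 we.py side7.npz 118 | tail -14
```

```text
t 15.88 tcp [ 447.2 -220.7  227.7] F [-0.6 -0.9 -1.9] w 13.6
tool y dir [-0.996 -0.088 -0.002] z [-0.088  0.996 -0.002]
shift mm tool now [12.7  0.5  0.2]  in aligned tool [12.7  0.5  0.1]  rows [0.6 0.  0. ]  turn units [-0.   -0.02  0.02] J [ -4.   4. -22.   0. -64.   9.]
96 361 383 -30.8 -74.2 31.2 223.2
100 366 375 -43.3 -57.9 49.2 221.3
104 366 375 -43.1 -59.2 48.3 212.6
108 365 375 -43.3 -59.2 58.8 208.5
112 365 374 -43.2 -58.4 60.2 200.7
116 364 373 -43.1 -57.1 59.7 191.9
120 364 372 -43.0 -55.9 59.1 183.2
124 363 371 -43.0 -55.2 58.5 174.5
128 363 370 -43.1 -54.0 59.0 165.6
132 362 369 -42.9 -53.0 59.6 157.2
136 362 368 -43.0 -52.1 59.4 148.0
140 362 367 -43.0 -50.8 57.3 137.9
144 363 366 -43.8 -49.8 60.0 130.0
148 363 366 -44.8 -50.8 59.8 120.8
```

View pics/s7.png

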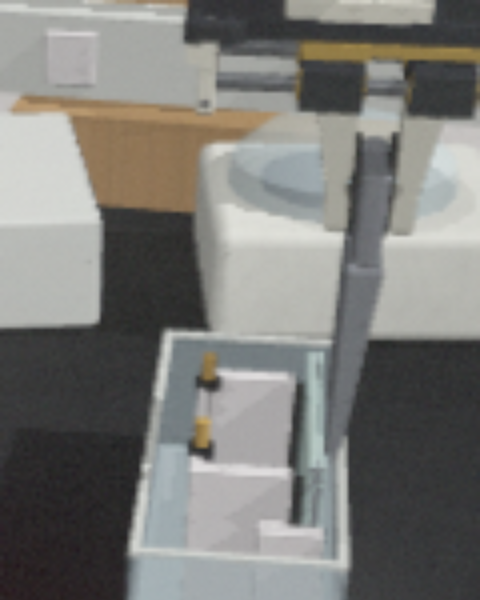

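Emit:
arm_command:
  plan:
    - {"dx":0.25,"dy":0.03,"dz":0,"wx":0,"wy":0,"wz":0.02}
    - {"dx":0.25,"dy":0,"dz":0,"wx":0,"wy":0,"wz":0}
    - {"dx":0.25,"dy":0,"dz":0,"wx":0,"wy":0,"wz":0}
    - {"dx":0.25,"dy":0,"dz":0,"wx":0,"wy":0,"wz":0}
    - {"dx":0.25,"dy":0,"dz":0,"wx":0,"wy":0,"wz":0}

```text
time_s: 16.35
tcp_pos: [0.4465, -0.2208, 0.2]
eef_rot: [-178.1, 89.9, -83.1]
contact_force: [0.5, 0.4, 0.0]
gripper_width: 0.0137
```

```bash
python3 g.py 446.7 -220.6 185 185.05
```

```text
t 16.35 tcp [ 446.5 -220.8  200. ] F [0.5 0.4 0. ] w 13.7
tool y dir [-0.996 -0.088 -0.   ] z [-0.088  0.996 -0.002]
shift mm tool now [15.  -0.2  0.2]  in aligned tool [15.  -0.2  0.2]  rows [0.8 0.  0. ]  turn units [-0.   -0.02  0.  ] J [ -4.   5. -24.   0. -60.   9.]
```

Emit:
arm_command:
  plan:
    - {"dx":0.2,"dy":0,"dz":0,"wx":0,"wy":0,"wz":0}
    - {"dx":0.2,"dy":-0.01,"dz":0,"wx":0,"wy":0,"wz":0}
    - {"dx":0.2,"dy":-0.02,"dz":0,"wx":0,"wy":0,"wz":0}

```text
time_s: 16.6
tcp_pos: [0.4479, -0.2208, 0.1868]
eef_rot: [-144.2, 89.9, -49.2]
contact_force: [1.0, -0.3, -2.6]
gripper_width: 0.0138
```

```bash
python3 g.py 447.2 -220.6 168 185.05
```

```text
t 16.6 tcp [ 447.9 -220.8  186.8] F [ 1.  -0.3 -2.6] w 13.8
tool y dir [-0.996 -0.088 -0.001] z [-0.088  0.996 -0.002]
shift mm tool now [18.8  0.7  0.3]  in aligned tool [18.8  0.7  0.3]  rows [0.9 0.  0. ]  turn units [ 0.   -0.03  0.02] J [ -4.   6. -25.   0. -58.   9.]
```

Emit:
arm_command:
  plan:
    - {"dx":0.15,"dy":-0.015,"dz":0,"wx":0,"wy":0,"wz":0}
    - {"dx":0.15,"dy":-0.015,"dz":0,"wx":0,"wy":0,"wz":0}
    - {"dx":0.15,"dy":-0.015,"dz":0,"wx":0,"wy":0,"wz":0}

```text
time_s: 16.85
tcp_pos: [0.4491, -0.2208, 0.1766]
eef_rot: [-146.3, 89.9, -51.2]
contact_force: [1.4, -0.6, -1.8]
gripper_width: 0.0139
```

```bash
python3 g.py 447.2 -220.6 168 185.05
```

```text
t 16.85 tcp [ 449.1 -220.8  176.6] F [ 1.4 -0.6 -1.8] w 13.9
tool y dir [-0.996 -0.088 -0.001] z [-0.088  0.996 -0.002]
shift mm tool now [8.6 1.8 0.3]  in aligned tool [8.6 1.8 0.3]  rows [0.4 0.1 0. ]  turn units [ 0.   -0.03  0.02] J [ -4.   7. -26.   0. -57.   9.]
```

Emit:
arm_command:
  plan:
    - {"dx":0.12,"dy":-0.015,"dz":0,"wx":0,"wy":0,"wz":0}
    - {"dx":0.12,"dy":-0.015,"dz":0,"wx":0,"wy":0,"wz":0}

```text
time_s: 17.02
tcp_pos: [0.4497, -0.2208, 0.1713]
eef_rot: [-151.9, 89.9, -56.8]
contact_force: [-0.2, 0.2, -1.1]
gripper_width: 0.0138
```

```bash
python3 g.py 447.2 -220.6 168 185.05
```

```text
t 17.02 tcp [ 449.7 -220.8  171.3] F [-0.2  0.2 -1.1] w 13.8
tool y dir [-0.996 -0.088 -0.001] z [-0.088  0.996 -0.002]
shift mm tool now [3.3 2.4 0.4]  in aligned tool [3.3 2.4 0.4]  rows [0.2 0.1 0. ]  turn units [ 0.   -0.03  0.01] J [ -4.   7. -26.   0. -56.   9.]
```

Emit:
arm_command:
  plan:
    - {"dx":0.12,"dy":-0.01,"dz":0,"wx":0,"wy":0,"wz":0}
    - {"dx":0.12,"dy":-0.01,"dz":0,"wx":0,"wy":0,"wz":0}

```text
time_s: 17.18
tcp_pos: [0.4503, -0.2209, 0.1664]
eef_rot: [-152.0, 89.8, -56.9]
contact_force: [-0.4, 0.2, 1.7]
gripper_width: 0.0139
```

```bash
python3 g.py 447.2 -220.6 158 185.05; python3 - <<'E'
from m import *
p,d=r.capture("side"); np.savez("side8.npz",p=p,d=d); save("s8.png",cv2.resize(p[70:215,290:400],None,fx=5,fy=5)[:600])
E
python3 we.py side8.npz 90 | tail -18
```

```text
t 17.18 tcp [ 450.3 -220.9  166.4] F [-0.4  0.2  1.7] w 13.9
tool y dir [-0.996 -0.089 -0.001] z [-0.089  0.996 -0.003]
shift mm tool now [8.4 3.1 0.6]  in aligned tool [8.4 3.  0.6]  rows [0.4 0.2 0. ]  turn units [ 0.01 -0.03  0.02] J [ -4.   8. -27.   0. -55.   9.]
92 362 387 -30.8 -78.3 56.2 239.6
96 362 387 -31.6 -79.6 57.1 232.8
100 361 387 -31.6 -80.0 54.9 224.7
104 360 383 -30.4 -76.0 30.2 204.9
108 360 382 -31.2 -75.4 29.4 196.1
112 359 381 -30.1 -74.5 30.5 188.7
116 359 379 -30.9 -71.5 29.4 180.0
120 359 378 -31.7 -70.6 31.4 171.5
124 358 378 -30.5 -71.5 30.8 162.7
128 362 370 -40.3 -54.9 48.3 161.1
132 361 370 -40.3 -55.9 47.4 151.1
136 357 370 -32.5 -56.1 57.6 147.1
140 356 369 -31.7 -54.8 58.9 138.3
144 356 368 -31.6 -54.0 57.6 128.4
148 356 367 -31.5 -52.7 57.1 119.1
152 356 366 -31.6 -51.9 58.5 110.3
156 356 365 -31.6 -50.8 60.2 101.8
160 355 364 -30.3 -49.6 59.4 92.2
```

View pics/s8.png

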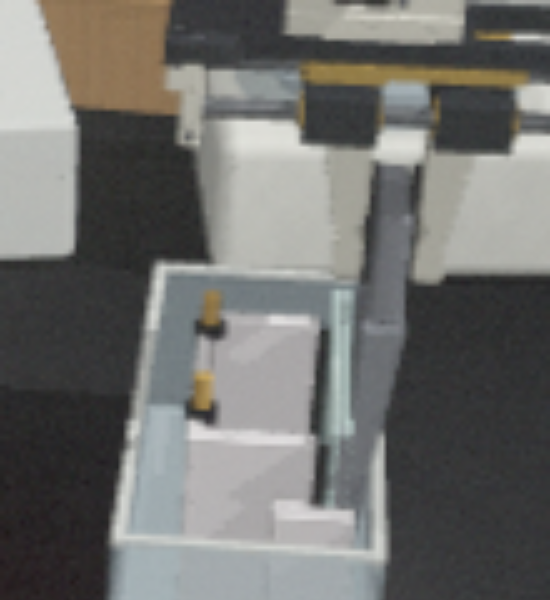

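Emit:
arm_command:
  plan:
    - {"dx":0.08,"dy":-0.005,"dz":0,"wx":0,"wy":0,"wz":0}
    - {"dx":0.08,"dy":-0.005,"dz":0,"wx":0,"wy":0,"wz":0}

```text
time_s: 17.4
tcp_pos: [0.4506, -0.221, 0.1631]
eef_rot: [-152.9, 89.8, -57.8]
contact_force: [-0.9, 0.4, 2.4]
gripper_width: 0.0138
```

```bash
python3 g.py 447.2 -220.6 158 185.05
```

```text
t 17.4 tcp [ 450.6 -221.   163.1] F [-0.9  0.4  2.4] w 13.8
tool y dir [-0.996 -0.089 -0.001] z [-0.089  0.996 -0.003]
shift mm tool now [5.  3.4 0.7]  in aligned tool [5.1 3.4 0.7]  rows [0.3 0.2 0. ]  turn units [ 0.01 -0.04  0.02] J [ -4.   8. -27.   0. -55.   9.]
```

Emit:
arm_command:
  plan:
    - {"dx":0.08,"dy":0,"dz":0,"wx":0,"wy":0,"wz":0}
    - {"dx":0.08,"dy":0,"dz":0,"wx":0,"wy":0,"wz":0}

```text
time_s: 17.57
tcp_pos: [0.4509, -0.2212, 0.1603]
eef_rot: [-146.7, 89.8, -51.6]
contact_force: [-0.6, 1.3, 4.2]
gripper_width: 0.014
```

```bash
python3 g.py 447.2 -220.6 158 185.05
```

```text
t 17.57 tcp [ 450.9 -221.2  160.3] F [-0.6  1.3  4.2] w 14.0
tool y dir [-0.996 -0.089 -0.002] z [-0.089  0.996 -0.004]
shift mm tool now [2.3 3.7 1. ]  in aligned tool [2.3 3.7 1. ]  rows [0.1 0.2 0. ]  turn units [ 0.01 -0.04  0.03] J [ -4.   8. -27.   0. -55.   9.]
```

Emit:
arm_command:
  plan:
    - {"dx":0.08,"dy":0,"dz":0,"wx":0,"wy":0,"wz":0}
    - {"dx":0.08,"dy":0,"dz":0,"wx":0,"wy":0,"wz":0}

```text
time_s: 17.73
tcp_pos: [0.4512, -0.2215, 0.1577]
eef_rot: [-145.2, 89.7, -50.1]
contact_force: [-1.3, 1.4, 6.0]
gripper_width: 0.0142
```

```bash
python3 g.py 447.2 -220.6 158 185.05
```

```text
t 17.73 tcp [ 451.2 -221.5  157.7] F [-1.3  1.4  6. ] w 14.2
tool y dir [-0.996 -0.089 -0.003] z [-0.089  0.996 -0.004]
shift mm tool now [-0.4  3.9  1.3]  in aligned tool [-0.3  3.9  1.3]  rows [0.  0.2 0.1]  turn units [ 0.02 -0.05  0.04] J [ -4.   8. -27.   0. -54.   9.]
```

Emit:
arm_command:
  plan:
    - {"dx":0.09,"dy":0,"dz":0,"wx":0,"wy":0,"wz":0}
    - {"dx":0.09,"dy":0,"dz":0,"wx":0,"wy":0,"wz":0}

```text
time_s: 17.9
tcp_pos: [0.4515, -0.2218, 0.155]
eef_rot: [-143.8, 89.6, -48.6]
contact_force: [-2.1, 1.2, 9.2]
gripper_width: 0.0142
```

```bash
python3 g.py 447.2 -220.6 158 185.05; python3 - <<'E'
from m import *
p,d=r.capture("side"); np.savez("side9.npz",p=p,d=d); save("s9.png",cv2.resize(p[70:215,290:400],None,fx=5,fy=5)[:600])
E
python3 we.py side9.npz 90 | tail -12
```

```text
t 17.9 tcp [ 451.5 -221.8  155. ] F [-2.1  1.2  9.2] w 14.2
tool y dir [-0.996 -0.09  -0.004] z [-0.09   0.996 -0.005]
shift mm tool now [-3.   4.2  1.6]  in aligned tool [-3.   4.2  1.6]  rows [0.1 0.2 0.1]  turn units [ 0.02 -0.06  0.05] J [ -4.   8. -28.   0. -54.   9.]
116 359 380 -31.0 -73.7 30.2 179.4
120 359 378 -31.8 -70.4 28.4 170.4
124 358 377 -30.6 -69.5 30.1 161.6
128 358 377 -31.5 -70.5 30.2 153.3
132 357 369 -32.5 -53.9 47.0 151.0
136 357 369 -32.6 -55.2 46.0 141.6
140 356 369 -30.8 -55.6 52.2 135.3
144 356 368 -30.8 -54.1 57.6 128.7
148 356 367 -30.8 -53.0 56.7 118.9
152 356 366 -30.8 -51.9 58.2 110.2
156 360 365 -40.4 -50.7 57.9 100.6
160 360 364 -41.4 -49.7 57.2 90.9
```

View pics/s9.png

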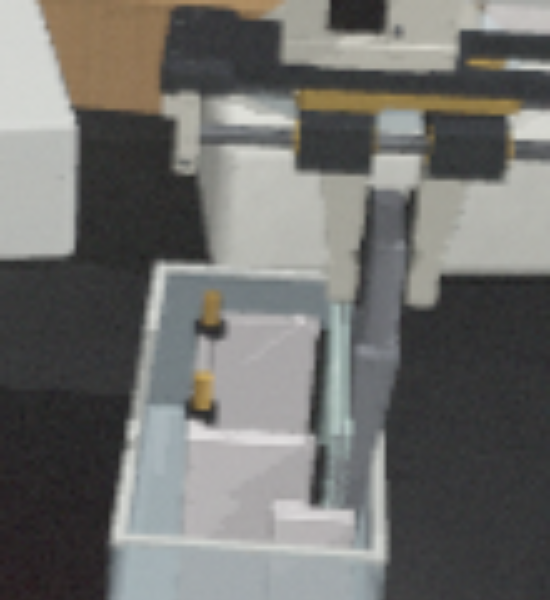

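Emit:
arm_command:
  plan:
    - {"dx":0.09,"dy":0,"dz":0,"wx":0,"wy":0,"wz":0}

```text
time_s: 18.03
tcp_pos: [0.4517, -0.222, 0.1537]
eef_rot: [-143.9, 89.6, -48.8]
contact_force: [-1.9, 0.9, 10.0]
gripper_width: 0.0139
```

```bash
python3 g.py 447.2 -220.6 158 185.05
```

```text
t 18.03 tcp [ 451.7 -222.   153.7] F [-1.9  0.9 10. ] w 13.9
tool y dir [-0.996 -0.09  -0.004] z [-0.09   0.996 -0.006]
shift mm tool now [-4.3  4.4  1.8]  in aligned tool [-4.3  4.4  1.8]  rows [0.2 0.2 0.1]  turn units [ 0.03 -0.07  0.05] J [ -4.   8. -28.   0. -53.   9.]
```

Emit:
arm_command:
  plan:
    - {"dx":0.04,"dy":0,"dz":0,"wx":0,"wy":0,"wz":0}
    - {"dx":0,"dy":0,"dz":0,"wx":0,"wy":0,"wz":0}
    - {"dx":0,"dy":0,"dz":0,"wx":0,"wy":0,"wz":0}
    - {"dx":0,"dy":0,"dz":0,"wx":0,"wy":0,"wz":0}
    - {"dx":0,"dy":0,"dz":0,"wx":0,"wy":0,"wz":0}
    - {"dx":0,"dy":0,"dz":0,"wx":0,"wy":0,"wz":0}
  fingers: -0.2

```text
time_s: 18.53
tcp_pos: [0.4513, -0.2217, 0.1519]
eef_rot: [-142.3, 89.6, -47.2]
contact_force: [-0.4, 0.7, -0.1]
gripper_width: 0.048
```

```bash
python3 g.py 451.7 -222 260 185.05
```

```text
t 18.53 tcp [ 451.3 -221.7  151.9] F [-0.4  0.7 -0.1] w 48.0
tool y dir [-0.996 -0.09  -0.004] z [-0.089  0.996 -0.005]
shift mm tool now [-108.1   -0.7   -0.8]  in aligned tool [-108.1   -0.3   -0.3]  rows [5.4 0.  0. ]  turn units [ 0.02 -0.06  0.05] J [ -4.   9. -28.   0. -53.   9.]
```

Released. Next I'll lift straight up and move back toward the robot and aside, so the top camera can see.

Emit:
arm_command:
  plan:
    - {"dx":-0.3,"dy":0,"dz":0,"wx":0,"wy":0,"wz":0}
    - {"dx":-0.7,"dy":0,"dz":0,"wx":0,"wy":0,"wz":0}
    - {"dx":-0.9,"dy":0,"dz":0,"wx":0,"wy":0,"wz":0}
    - {"dx":-0.9,"dy":0,"dz":0,"wx":0,"wy":0,"wz":0}
    - {"dx":-0.9,"dy":0,"dz":0,"wx":0,"wy":0,"wz":0}
    - {"dx":-0.9,"dy":0,"dz":0,"wx":0,"wy":0,"wz":0}
    - {"dx":-0.9,"dy":0,"dz":0,"wx":0,"wy":0,"wz":0}
    - {"dx":0,"dy":0,"dz":0.9,"wx":0,"wy":0,"wz":0}
    - {"dx":0,"dy":0,"dz":0.9,"wx":0,"wy":0,"wz":0}
    - {"dx":0,"dy":0,"dz":0.9,"wx":0,"wy":0,"wz":0}
    - {"dx":0,"dy":0,"dz":0.9,"wx":0,"wy":0,"wz":0}
    - {"dx":0,"dy":0,"dz":0.9,"wx":0,"wy":0,"wz":0}
    - {"dx":0,"dy":0,"dz":0.9,"wx":0,"wy":0,"wz":0}
    - {"dx":0,"dy":0,"dz":0.9,"wx":0,"wy":0,"wz":0}
    - {"dx":0,"dy":0,"dz":0.9,"wx":0,"wy":0,"wz":0}
    - {"dx":0,"dy":0,"dz":0.9,"wx":0,"wy":0,"wz":0}
    - {"dx":0,"dy":0,"dz":0.9,"wx":0,"wy":0,"wz":0}
    - {"dx":0,"dy":0,"dz":0.9,"wx":0,"wy":0,"wz":0}
    - {"dx":0,"dy":0,"dz":0.9,"wx":0,"wy":0,"wz":0}
    - {"dx":0,"dy":0,"dz":0.9,"wx":0,"wy":0,"wz":0}

```text
time_s: 20.2
tcp_pos: [0.4281, 0.0188, 0.2755]
eef_rot: [-113.5, 89.4, -18.7]
contact_force: [0.2, 0.4, -1.1]
gripper_width: 0.0526
```

```bash
python3 - <<'E'
from m import *
p,d=r.capture("top"); np.savez("top10.npz",p=p,d=d)
save("t10.png",cv2.resize(p[195:290,325:480],None,fx=5,fy=5)); save("t10f.png",p)
p,d=r.capture("side"); np.savez("side10.npz",p=p,d=d); save("s10.png",p); save("s10c.png",cv2.resize(p[70:215,290:400],None,fx=4,fy=4)[:600])
s=r.get_state(); print(s["time_s"],s["tcp_pos"],s["contact_force"])
E
python3 tf.py top3.npz top10.npz; python3 we.py side10.npz 88|tail -20
```

```text
20.3 [0.42828167 0.01959914 0.27559127] [ 0.1903381  -0.64746555 -0.42559126]
top3.npz cass y [-50.3 -49.6  19.1  89.3  89.5] x [-40.9 -39.6 -34.5 -32.7 -32.4] slope deg -0.32
stop y [79.6 82.3 93.8 99.5 99.8] 76
top10.npz cass y [-50.6 -49.8  21.6  89.5  89.6] x [-44.4 -38.  -32.2 -30.3 -30.1] slope deg -0.22
stop y [ 68.3  81.7  92.   99.3 100.1] 60
108 365 369 -43.3 -52.0 -8.4 180.5
112 364 370 -41.2 -53.6 11.8 180.4
116 363 370 -40.6 -53.2 32.9 180.1
120 363 370 -40.4 -53.2 48.9 178.5
124 362 370 -40.3 -54.3 47.8 169.2
128 361 369 -39.4 -52.8 46.6 159.9
132 360 369 -38.7 -53.8 46.4 150.8
136 356 369 -30.7 -55.9 45.2 140.7
140 356 369 -30.8 -55.8 49.0 134.1
144 356 368 -30.8 -54.1 57.4 128.4
148 356 367 -30.6 -53.1 55.0 117.8
152 356 366 -30.8 -52.0 56.3 109.1
156 355 365 -30.8 -50.7 58.7 101.1
160 355 364 -30.2 -49.5 58.1 91.3
```

View pics/t10.png

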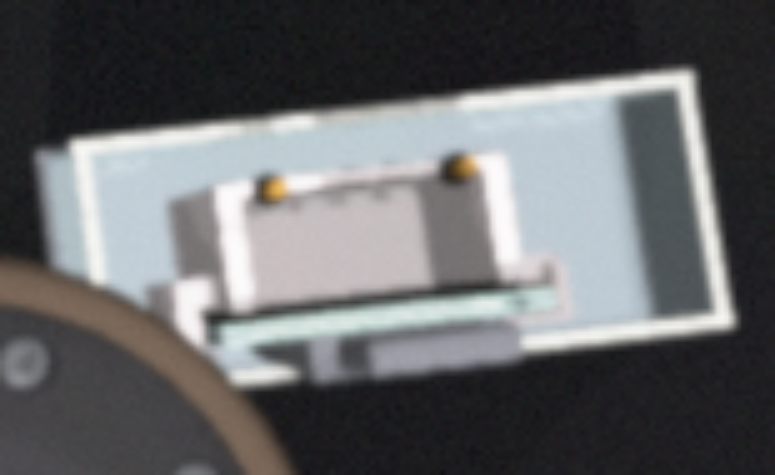

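View pics/s10.png

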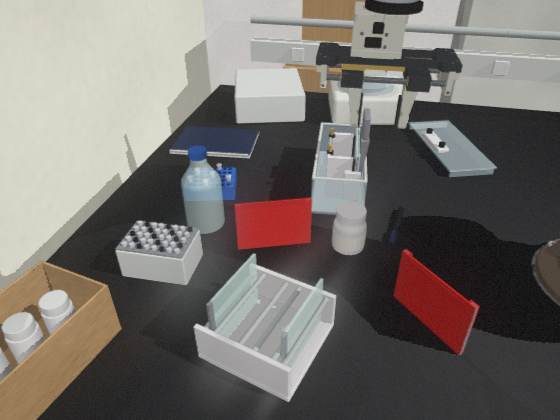

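View pics/t10f.png

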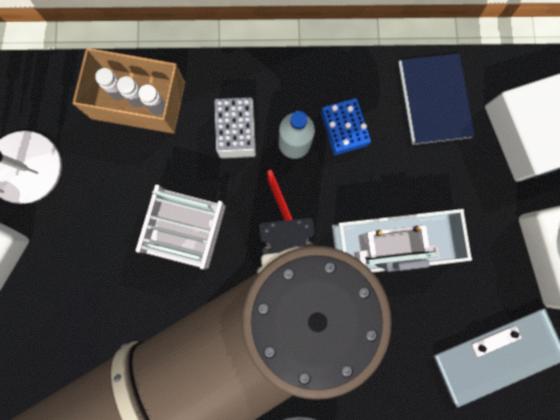

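```bash
python3 - <<'E'
from tf import *
d=np.load("top10.npz")["d"]; C=cloud("top",d); T=tk(C); z=C[...,2]*1000
for lo,hi,n in((174,188,"tabtop"),(130,141,"shoulder")):
    m=(z>lo)&(z<hi)&(d>0); m[:,:380]=0; m[:250]=0; m[285:]=0
    m&=(T[...,0]<-30)&(T[...,0]>-75)&(abs(T[...,1]-20)<60)
    t=T[m]; P=t.astype(np.float32); print(n,m.sum(),"z",np.median(z[m]).round(1),cv2.minAreaRect(P),"x mean",t[:,0].mean().round(2),"y",t[:,1].min().round(1),t[:,1].max().round(1))
    cs=np.polyfit(t[:,1],t[:,0],1); print("yaw slope deg",np.degrees(cs[0]).round(2))
E
```

```text
tabtop 238 z 180.1 ((-46.88749313354492, 20.61467742919922), (60.542869567871094, 14.309868812561035), 89.97858428955078) x mean -46.89 y -9.7 50.9
yaw slope deg -0.18
shoulder 97 z 134.8 ((-46.37849044799805, 21.11069679260254), (17.296863555908203, 77.72476959228516), 0.9636314511299133) x mean -44.02 y -17.6 60.0
yaw slope deg -8.08
```

View pics/s10c.png

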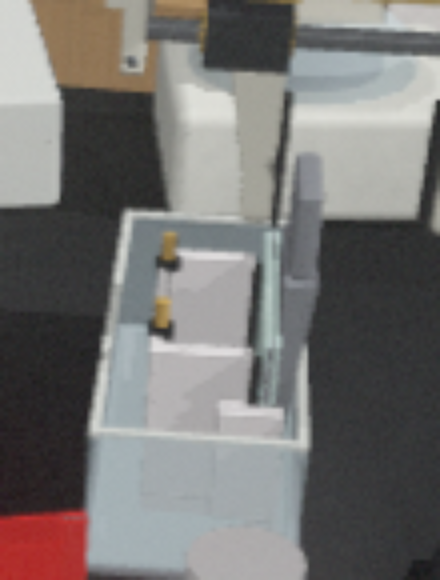

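```bash
python3 -c "
from plant import r
print(r.close_job())"
```

```text
the job is handed in; nothing more can be done
None
```

The job is done and handed in at about 20 s. The glass cassette is against the end stop, and the wedge is standing clamped in the gap with the gripper clear.

**Cassette:** I pushed it about 15 mm along the core until the push force rose to 11 N. The last image puts its edge at y = 89.6 mm in the tank frame, with the stop face at about 90 mm.

**Wedge:** I took it from the rack and lowered it thin end down, sloped side towards the near wall. I pressed it to 10.0 N on the wrist sensor, about a kilo, with the force rising steadily, then released it.
- **Depth and stance:** the tip is about 56 mm below the rim. The wedge is upright, with yaw within about 0.2° of the tank.
- **Fit:** it is flush with the cassette within about 0.5 mm, which is as fine as I can measure.
- **Clamping:** the cassette moved 2.2 mm towards the gasket.

**One slip:** I commanded the fingers to open while they were still inside the tank, after the push. Later images showed the cassette still home and nothing displaced, but I have no force readings from that moment.

**Disagreement:** the two cameras differed by about 1 mm in x, within their calibration.

**Rest of the scene:** in the last pictures the other items showed no visible change; in the top view the arm hid part of the bench.

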